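Gauge a slide carrier, then hold it flush on the tilted microscope stage

ROBOT

A 6-joint arm with a two-finger parallel gripper is mounted at the origin on the work surface. World frame = base frame: x ahead of the robot, y to its left, z up, the work surface at z = 0. Lengths are in m, angles in rad, forces in N, time in s.
With the tool pointing down it reaches from about 0.35 to 0.775 m from the base axis. Payload 5.5 kg.
Tool frame: the origin (TCP) lies at the very end of the fingers, on their centre line; the grasp point (between the pads) lies 19 mm behind it; y points along the fingers, z is the direction in which the jaws open and shut, and the axes are right-handed (so a half turn about y gives the same grasp; the last joint's range is limited). The gripper opens to 85 mm and grips with 20 to 120 N. Pads are 22 mm wide; open, the fingers measure 114 mm over their backs; the gripper's body (76 mm by 85 mm) begins 54 mm behind the grasp point. The pads swing forward as they close: fully open they stand 13 mm farther back than shut.
Start: joints at [1.049, 0.313, 0.046, 1.304, 0, 1.431], TCP at [0.214, 0.534, 0.204] pointing down, gripper open.
Joint ranges: [-2.76, 2.76], [-0.86, 1.69], [-1.03, 1.26], [-2.2, 2.34], [-1.47, 1.5], [-3.14, 3.14]. Speed limits (rad/s): [2.57, 2.57, 3.14, 3.14, 3.14, 3.14].

INTERFACE

Orientations are given as a unit quaternion [w, x, y, z].
In Python, from workcell import env gives the robot as it stands.
- The arm moves only by the shell command python3 -m inch 'ROWS' [OPENING] [FORCE]. ROWS is JSON, a list that holds one entry, the list of rows, each a list of 4 numbers: the shift along the tool's x, y, z in mm, then the turn about the tool's y in degrees. In form: [[[tx, ty, tz, spin], ...]]. A call has 1 to 10 rows; each row is the pose to reach, as a shift and turn from the pose commanded when the call began, along the tool's axes at that moment; what a row does not reach only later rows make up. A row lasts 1/10 s, in which the tool goes at most 50 mm and 8.59 degrees, less where a joint would pass 70% of its speed; a pose out of reach is approached as far as the arm can. A call with a gripper value outside its range is refused whole. OPENING is the finger opening in mm, from 0 to 85.4, set as the call begins (- or left out, the last holds). The fingers move at their own pace and stop on an object; FORCE is the grip in N (left out, the last holds). Time passes only in rows, so rows that repeat a pose let the fingers close. It gives the time, the measured TCP pose, the force and the opening at its end, in the units of the state.
- env.get_state(): the state, without advancing time (a new reading comes with each control period).
- env.read_camera(name): name is "scene" or "top" or "wrist"; returns the picture (420x560x3 uint8, blue, green, red); there is no depth.
- env.camera_model(name): a dict with "fx", "fy", "cx", "cy" (pixels), "distortion" ([k1, k2, p1, p2, k3] as OpenCV has them; the pictures are not rectified), "R" (3x3) and "t" (3): a world point X has camera coordinates R X + t; the wrist camera has in their place "mount" (4x4, takes a point from camera to tool coordinates, whose origin is the TCP and whose axes are the tool frame's). Camera axes: x right, y down, z forward; pixel columns grow to the right and rows downward; lengths in m; the calibration is good to about 2 mm. A picture is of the moment at which its call begins: read the wrist's pose just before it. camera_model takes no time and is no camera call.
- env.hand_in(): hands the job in, once; it reports no verdict.
The state is a dict: "clock": time; "joint_pos": joint angles; "qvel": joint speeds; "tau": joint torques, N m; "tcp_pos": TCP position; "orientation": TCP orientation; "wrist_force": force on the tool from outside, world axes, zero at the start; "ft_torque": the same for the moment, N m; "finger_gap": finger opening in m.
Only numpy, scipy, OpenCV 4.12 (cv2) and the standard library are available. Lean on these libraries where they do the work, as an engineer would, in place of code of your own. Each camera call takes 0.05 s, during which the arm holds its last target.

TASK

Slide the caliper gauge's loose jaw gently shut until the slide carrier is nipped snugly between both jaws, with a clear push felt. Then take the carrier by its rib and lay it flush on the sloped face of the tilted stage, centred over the round light window with its length up the slope, and press it so that the spring-backed stage plate sinks about 5 mm; finish while still gripping and pressing it there, without letting go. Leave the other things on the bench alone.

Things in the scene. Friction and masses are not known exactly. Their poses are not given: they have to be found in the camera images.
- carrier: Slide carrier: flat aluminium frame with a glass slide in it, 84 long (its x) x 40 wide (its y) x 6 mm thick, 0.08 to 0.17 kg. Origin at the centre of its underside, z up out of its top. An upright grip rib stands at the middle of its top: 36 mm along x, 12 mm thick along y, from 6 to 42 mm above the underside. Same either way round. Starts flat on the gauge's bed, loose between the jaws.
- gauge: Caliper gauge, fixed to the bench: a steel bed 240 (its x) x 60 (its y) mm, top of the bed 14 mm above the bench. Origin on the bench under the bed's centre; x points from the fixed jaw to the sliding jaw.
- anvil: Fixed jaw on the gauge: dark steel block 20 x 50 mm, 18 mm high above the bed. Origin at the middle of the foot of its measuring face (85 mm from the gauge's origin towards -x of the gauge); the face looks to +x, the block lies behind it. Axes as the gauge.
- jaw: Sliding jaw: dark steel block 50 mm wide, 16 mm high above the bed. Origin at the middle of the foot of its measuring face, at the bed's top; the face looks to the gauge's -x, at the fixed jaw. Axes as the gauge. Slides along the gauge's x only; friction about 1 N, no spring, stays where left. It starts 105 to 130 mm from the fixed jaw and can close to 70 mm.
- jaw_post (a point): Middle of the sliding jaw's thumb post, 30 mm above the bed's top. The post is 12 mm (gauge x) x 20 mm (gauge y), its centre 36 mm behind the jaw's face; its sides are free from 9 mm above the bed to its top at 40 mm.
- stage: Tilting microscope stage, fixed to the bench: black base 150 x 130 x 12 mm, two side cheeks 10 mm thick at y = +-56 mm rising to 85 mm. Origin on the bench under its middle. The tilt axis runs along its y, 70 mm above the bench; the face is low on the -x side and high on the +x side.
- face_center (a point): Centre of the sloped face, at the round glass light window (22 mm, flush). The face is a flat black plate 110 mm up the slope (x, pointing up the slope) x 76 mm (y) x 8 mm thick; z is the face's outward normal. It slopes 11 to 24 degrees and the tilt is stiff and does not change; the point lies 25 mm from the tilt axis along z.
- plate (a joint): How far the stage plate has sunk along its normal against its spring, m: 0 is fully out (as at the start), 0.014 is the bottom. Spring: about 1 N to start, plus 1 N per mm.
- stain: Bystander, loose: small amber glass dropper bottle, 30 mm across, 58 mm tall, standing near the middle between gauge and stage. Origin at the centre of its underside.
- slipbox: Bystander, loose: small square clear box with white lid, 38 x 38 x 21 mm, between gauge and stage. Origin at the centre of its underside.
- slidebox: Bystander, loose: grey slide storage box, 102 x 87 x 36 mm, at the far side. Origin at the centre of its underside.
- dish: Bystander, loose: shallow glass dish, 90 mm across, 16 mm high, at the far side. Origin at the centre of its underside.
- jar: Bystander, loose: open glass jar, 56 mm across, 75 mm tall, at the far side. Origin at the centre of its underside.
- tweezers: Bystander, loose: steel tweezers, about 125 mm long, 8 mm high, lying near the robot. Origin at the centre of its underside.
Not all that is in view belongs to the job. Of the things like the gauge, leave any that is orange; of the rest the larger one is meant.

How it is judged:
By the outcome, as a careful person would: the job done as asked, in the order asked, and still so for the second after the job is handed in, while the arm keeps its last pose, push and grip.
It also fails if it takes over 48 s, if anything falls off the work surface, if the arm or the gripper's body presses on something with over 40 N, if the wrist force passes 120 N, or if a joint passes its speed limit or range.

## Working session

There is one attempt and no reset: what is moved stays moved. The work goes in short steps, Python scripts to look and compute and a shell command to move; the robot and the scene stay as the last step left them, time stands still between calls to the robot, and variables do not carry over. Pictures are saved under pics/ and viewed, and the job is handed in when it is done.

```bash
ls; mkdir -p pics; python3 - <<'E'
from workcell import env
import cv2, numpy as np
s=env.get_state()
for k,v in s.items(): print(k,np.round(v,4))
for n in("scene","top","wrist"):
    cv2.imwrite(f"pics/{n}0.png",env.read_camera(n))
    m=env.camera_model(n); print(n,{k:np.round(v,4).tolist() for k,v in m.items()})
E
```

```text
pics
clock 0.0
joint_pos [1.0494 0.314  0.045  1.3036 0.     1.4312]
qvel [ 0.0005 -0.0019 -0.001  -0.0008  0.0008  0.0012]
tau [-9.00000e-04 -4.80629e+01  2.98531e+01  1.95000e-02 -3.00000e-04
  0.00000e+00]
tcp_pos [0.214  0.5331 0.203 ]
orientation [-0.6937  0.6948 -0.1344  0.134 ]
wrist_force [ 0.0046 -0.9361 -0.5272]
ft_torque [-0.0147 -0.0494 -0.0184]
finger_gap 0.0853
scene {'fx': 494.936, 'fy': 494.936, 'cx': 277.6252, 'cy': 207.5319, 'distortion': [-0.1603, 0.0, 0.0, 0.0, 0.0], 'R': [[-0.4293, 0.903, 0.018], [0.7078, 0.3487, -0.6144], [-0.561, -0.251, -0.7888]], 't': [0.2967, -0.2942, 1.8312]}
top {'fx': 460.2279, 'fy': 460.2279, 'cx': 277.6814, 'cy': 213.9818, 'distortion': [-0.0089, 0.0, 0.0, 0.0, 0.0], 'R': [[0.0223, -0.9995, 0.0217], [-0.98, -0.0262, -0.197], [0.1975, -0.0168, -0.9802]], 't': [-0.0981, 0.52, 1.0559]}
wrist {'fx': 353.2062, 'fy': 353.2062, 'cx': 284.4089, 'cy': 206.1795, 'distortion': [0.0168, 0.0, 0.0, 0.0, 0.0], 'mount': [[0.0, 0.9626, 0.271, -0.0693], [-0.0009, -0.271, 0.9626, -0.1706], [1.0, -0.0003, 0.0008, 0.0005], [0.0, 0.0, 0.0, 1.0]]}
```

View pics/scene0.png

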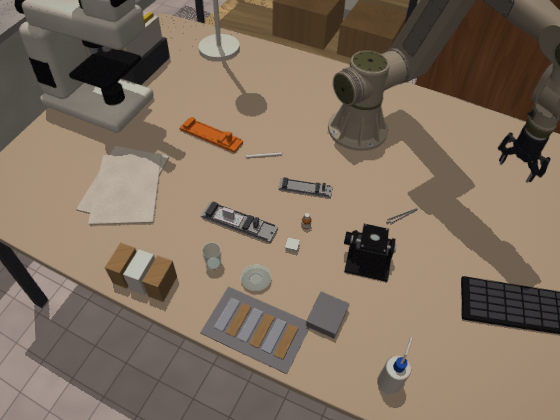

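View pics/top0.png

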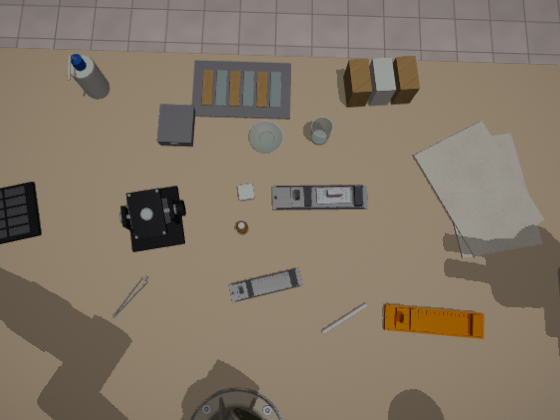

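View pics/wrist0.png

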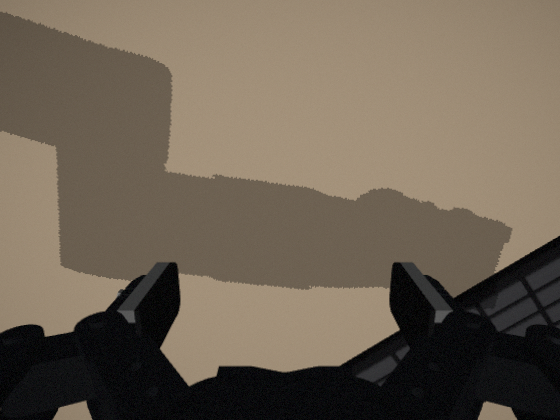

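Things like the gauge in the top view: the orange one at (433,321), which I leave alone; a small silver one at (265,285); and the larger silver one at (320,197), which has the carrier on it. I choose the last. The stage is at (150,217), the bottle at (242,227) and the slip box at (246,191). Next is a close crop to check.

```bash
python3 - <<'E'
import cv2
im=cv2.imread("pics/top0.png")
cv2.imwrite("pics/c_gauge.png",cv2.resize(im[175:220,262:377],None,fx=6.5,fy=6.5,interpolation=cv2.INTER_CUBIC))
cv2.imwrite("pics/c_stage.png",cv2.resize(im[175:260,110:200],None,fx=6.5,fy=6.5,interpolation=cv2.INTER_CUBIC))
s=cv2.imread("pics/scene0.png")
cv2.imwrite("pics/c_scene.png",cv2.resize(s[195:285,190:410],None,fx=3.6,fy=3.6,interpolation=cv2.INTER_CUBIC))
E
```

```text
(no output)
```

View pics/c_gauge.png

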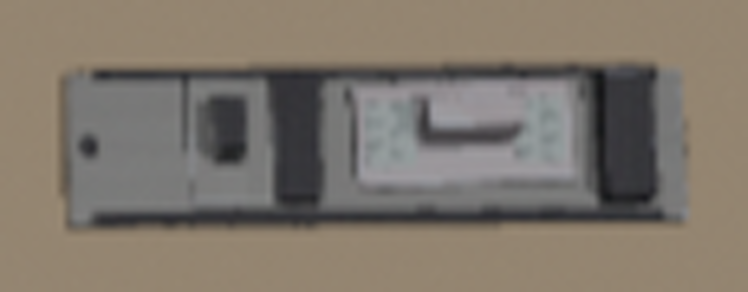

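View pics/c_stage.png

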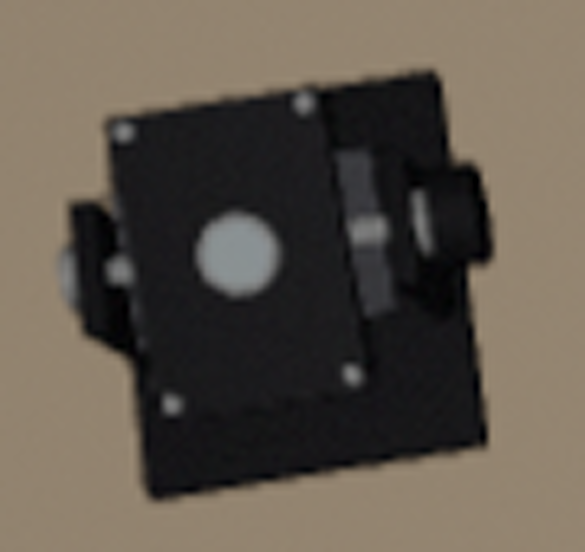

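View pics/c_scene.png

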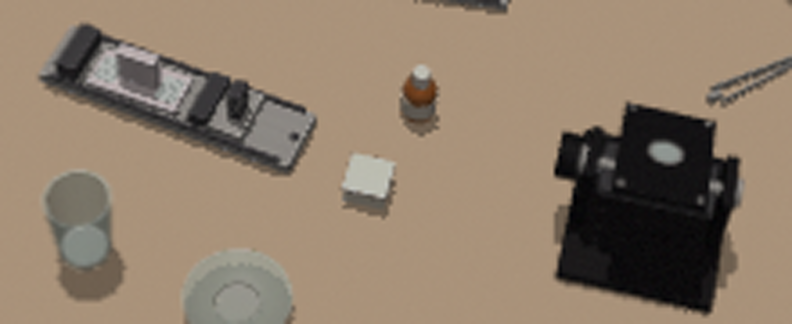

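The crop confirms it. The larger silver gauge has its fixed jaw at the right (358,197), its sliding jaw at (308,197), its post at (297,196), and the carrier with its rib between the jaws. The stage window is at (147,214). Next I'll get rough positions from the top view and two-view triangulation.

```bash
cat > h.py <<'E'
from workcell import env
import cv2, numpy as np
from scipy.spatial.transform import Rotation as Ro
def ray(n,px,st=None):
    m=env.camera_model(n); K=np.array([[m['fx'],0,m['cx']],[0,m['fy'],m['cy']],[0,0,1]])
    u=cv2.undistortPoints(np.array(px,float).reshape(-1,1,2),K,np.array(m['distortion'])).reshape(-1,2)
    d=np.c_[u,np.ones(len(u))]
    if n=='wrist':
        M=np.array(m['mount']); q=st['orientation']; R=Ro.from_quat(np.r_[q[1:],q[0]]).as_matrix()
        return R@M[:3,3]+st['tcp_pos'], (R@M[:3,:3]@d.T).T
    R=np.array(m['R']); return -R.T@np.array(m['t']), d@R
def onplane(n,px,z,st=None):
    c,d=ray(n,px,st); return c+d*((z-c[2])/d[:,2])[:,None]
def tri(lst):  # list of (c,d) single
    A=np.zeros((3,3));b=np.zeros(3)
    for c,d in lst:
        d=d/np.linalg.norm(d);P=np.eye(3)-np.outer(d,d);A+=P;b+=P@c
    x=np.linalg.solve(A,b)
    return x,[np.linalg.norm(np.cross(x-c,d/np.linalg.norm(d))) for c,d in lst]
def save(st,name):
    import json; json.dump({k:np.array(v).tolist() for k,v in st.items()},open(name,'w'))
def load(name):
    import json; return {k:np.array(v) for k,v in json.load(open(name)).items()}
E
python3 - <<'E'
from h import *
np.set_printoptions(precision=4,suppress=True)
g=lambda p:[262+p[0]/6.5-.42,175+p[1]/6.5-.42]
s=lambda p:[110+p[0]/6.5-.42,175+p[1]/6.5-.42]
w=lambda p:[190+p[0]/3.6-.36,195+p[1]/3.6-.36]
print('bed corners z14',onplane('top',[g((70,78)),g((70,225)),g((686,218)),g((683,70))],.014))
print('jaw face top z30',onplane('top',[g((322,75)),g((322,200))],.030))
print('anvil face top z32',onplane('top',[g((603,70)),g((600,196))],.032))
print('rib top z56',onplane('top',[g((420,132)),g((515,132))],.056), 'car',onplane('top',[g((358,85)),g((358,182)),g((575,182)),g((580,88))],.02))
print('post top z54',onplane('top',[g((223,115))],.054))
T=[(123,132),(305,103),(352,374),(172,404),(238,254)]
S=[(620,186),(700,202),(711,123),(632,110),(666,152)]
for a,b in zip(T,S):
    ct,dt=ray('top',[s(a)]);cs,ds=ray('scene',[w(b)])
    print(tri([(ct,dt[0]),(cs,ds[0])]))
print('base corners z12',onplane('top',[s((150,497)),s((486,445)),s((437,72))],.012))
print('stain,slip',onplane('top',[[242,225]],.058),onplane('top',[[246,191]],.021))
print('cam',ray('top',[[280,210]])[0])
E
```

```text
bed corners z14 [[ 0.6002 -0.071   0.014 ]
 [ 0.5419 -0.0724  0.014 ]
 [ 0.5511 -0.3105  0.014 ]
 [ 0.6102 -0.3102  0.014 ]]
jaw face top z30 [[ 0.5999 -0.1676  0.03  ]
 [ 0.5508 -0.168   0.03  ]]
anvil face top z32 [[ 0.6044 -0.2755  0.032 ]
 [ 0.5548 -0.2738  0.032 ]]
rib top z56 [[ 0.572  -0.202   0.056 ]
 [ 0.573  -0.2377  0.056 ]] car [[ 0.599  -0.1825  0.02  ]
 [ 0.5605 -0.1827  0.02  ]
 [ 0.5628 -0.2664  0.02  ]
 [ 0.6002 -0.2687  0.02  ]]
post top z54 [[ 0.577  -0.1284  0.054 ]]
(array([0.5549, 0.2267, 0.1164]), [np.float64(0.030198938825254797), np.float64(0.030198938825254845)])
(array([0.5546, 0.2305, 0.0943]), [np.float64(0.03205062187189031), np.float64(0.03205062187189014)])
(array([0.4599, 0.2131, 0.0705]), [np.float64(0.03298883546142437), np.float64(0.03298883546142437)])
(array([0.4633, 0.2086, 0.0929]), [np.float64(0.03028572041969576), np.float64(0.03028572041969578)])
(array([0.5068, 0.2198, 0.0919]), [np.float64(0.000817887049095295), np.float64(0.000817887049095398)])
base corners z12 [[0.4286 0.2665 0.012 ]
 [0.4515 0.1417 0.012 ]
 [0.5964 0.1697 0.012 ]]
stain,slip [[ 0.4921 -0.0009  0.058 ]] [[ 0.5851 -0.0054  0.021 ]]
cam [ 0.3032 -0.0667  1.1396]
```

```bash
python3 - <<'E'
from h import *
np.set_printoptions(precision=4,suppress=True)
s=lambda p:[110+p[0]/6.5-.42,175+p[1]/6.5-.42]
w=lambda p:[190+p[0]/3.6-.36,195+p[1]/3.6-.36]
T=[(123,132),(305,103),(352,374),(172,404),(238,254)]
S=[(700,202),(620,186),(632,110),(711,123),(666,152)]
P=[]
for a,b in zip(T,S):
    ct,dt=ray('top',[s(a)]);cs,ds=ray('scene',[w(b)])
    x,e=tri([(ct,dt[0]),(cs,ds[0])]);P.append(x);print(x,np.round(e,4))
P=np.array(P)
u=((P[0]+P[1])-(P[2]+P[3]))/2;v=((P[0]+P[3])-(P[1]+P[2]))/2
print(u,v,np.linalg.norm(u),np.linalg.norm(v),np.degrees(np.arcsin(u[2]/np.linalg.norm(u))),np.degrees(np.arctan2(u[1],u[0])),np.degrees(np.arctan2(-v[0],v[1])))
q=env.get_state()['orientation'];print(Ro.from_quat(np.r_[q[1:],q[0]]).as_matrix())
E
```

```text
[0.5478 0.2605 0.1025] [0.0004 0.0004]
[0.5603 0.1979 0.1011] [0.0008 0.0008]
[0.4672 0.1798 0.076 ] [0.0006 0.0006]
[0.454  0.243  0.0795] [0.0015 0.0015]
[0.5068 0.2198 0.0919] [0.0008 0.0008]
[0.0935 0.0178 0.0241] [-0.0129  0.0629  0.0024] 0.09812928427084665 0.06423905469452244 14.196284738448124 10.775386687322452 11.603115365632569
[[ 0.928  -0.0007  0.3726]
 [-0.3726 -0.0013  0.928 ]
 [-0.0002 -1.     -0.0015]]
```

```bash
cat >> h.py <<'E'
def to(p,yawz,st=None):
    st=st or env.get_state(); q=st['orientation']; R=Ro.from_quat(np.r_[q[1:],q[0]]).as_matrix()
    d=R.T@(np.array(p)-st['tcp_pos'])*1000
    yz=np.degrees(np.arctan2(R[1,2],R[0,2])); sp=-(yawz-yz)
    print('rel mm',np.round(d,1),'spin',round((sp+180)%360-180,2),'clock',round(float(st['clock']),2))
E
python3 -c "
from h import *
to([.575,-.13,.18],2.3)"
```

```text
rel mm [ 582.1   23.8 -480.9] spin 65.82 clock 0.15
```

```bash
python3 -m inch '[[[290,0,-240,33],[290,0,-240,33],[290,0,-240,33],[290,0,-240,33],[290,0,-240,33],[582,24,-481,65.8],[582,24,-481,65.8],[582,24,-481,65.8],[582,24,-481,65.8],[582,24,-481,65.8]]]' 0 20; python3 -c "
from h import *
to([.575,-.13,.18],2.3)"
```

```text
clock: 1.15
tcp_pos: [0.4535, 0.0927, 0.192]
orientation: [0.509, -0.509, 0.49, -0.49]
wrist_force: [0.9, 0.5, 0.9]
finger_gap: -0.0003
rel mm [227.1  12.  113. ] spin -0.14 clock 1.15
```

```bash
python3 -m inch '[[[227,12,113,0],[227,12,113,0],[227,12,113,0],[227,12,113,0],[227,12,113,0],[227,12,113,0],[227,12,113,0],[227,12,113,0],[227,12,113,0]]]'; python3 - <<'E'
from h import *
st=env.get_state(); im=env.read_camera('wrist'); save(st,'w1.json'); cv2.imwrite('pics/w1.png',im)
E
```

```text
clock: 2.05
tcp_pos: [0.5745, -0.1261, 0.1803]
orientation: [0.51, -0.51, 0.489, -0.489]
wrist_force: [0.1, 0.7, -0.5]
finger_gap: -0.0001
```

View pics/w1.png

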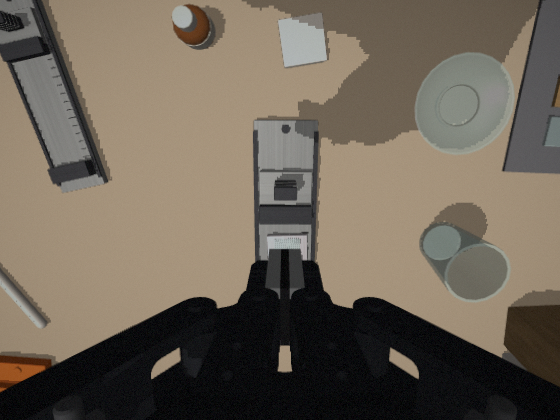

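The wrist view shows the gauge centred at column 286, the post at (285,188), the jaw bar at (285,214), and the carrier partly hidden by the fingers. I'll zoom in to measure.

```bash
python3 - <<'E'
import cv2
im=cv2.imread("pics/w1.png")
cv2.imwrite("pics/w1c.png",cv2.resize(im[110:260,235:340],None,fx=4,fy=4,interpolation=cv2.INTER_CUBIC))
E
```

```text
(no output)
```

View pics/w1c.png

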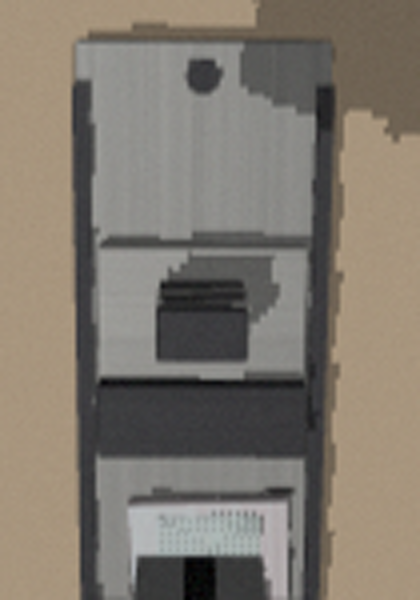

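```bash
python3 - <<'E'
from h import *
np.set_printoptions(precision=4,suppress=True)
st=load('w1.json')
c=lambda p:[235+p[0]/4-.375,110+p[1]/4-.375]
f=lambda L,z:onplane('wrist',[c(p) for p in L],z,st)
print('post top',f([(157,305),(248,305),(248,360),(157,360)],.054))
print('bed end',f([(76,40),(330,40)],.014), 'bed sides',f([(84,500),(320,500)],.014))
print('jaw top',f([(98,385),(304,385),(302,455),(98,455)],.030))
print('car edge',f([(128,503),(290,497)],.020))
E
```

```text
post top [[ 0.565  -0.1223  0.054 ]
 [ 0.5845 -0.1215  0.054 ]
 [ 0.5852 -0.1336  0.054 ]
 [ 0.5654 -0.1345  0.054 ]]
bed end [[ 0.5433 -0.0692  0.014 ]
 [ 0.6021 -0.0667  0.014 ]] bed sides [[ 0.5475 -0.1823  0.014 ]
 [ 0.6072 -0.1798  0.014 ]]
jaw top [[ 0.5513 -0.1474  0.03  ]
 [ 0.5998 -0.1454  0.03  ]
 [ 0.6004 -0.1627  0.03  ]
 [ 0.5517 -0.1648  0.03  ]]
car edge [[ 0.5588 -0.1804  0.02  ]
 [ 0.599  -0.1771  0.02  ]]
```

```bash
python3 -c "
from h import *
to([.574,-.088,.036],2.3)"
```

```text
rel mm [-38.1 144.5   0.9] spin 0.13 clock 2.1
```

```bash
python3 -m inch '[[[-38,20,1,0],[-38,60,1,0],[-38,110,1,0],[-38,140,1,0],[-38,144,1,0],[-38,144,1,0],[-38,144,1,0]]]'; python3 -m inch '[[[10,0,0,0],[19,0,0,0],[19,0,0,0],[19,0,0,0]]]';python3 -c "
from h import *
s=env.get_state();print(s['wrist_force'],s['ft_torque']);to([.575,-.136,.036],2.3)"
```

```text
clock: 2.8
tcp_pos: [0.5763, -0.0896, 0.0383]
orientation: [0.511, -0.51, 0.488, -0.491]
wrist_force: [0.2, -0.3, 0.7]
finger_gap: 0.0
clock: 3.2
tcp_pos: [0.5757, -0.1094, 0.0365]
orientation: [0.51, -0.51, 0.49, -0.49]
wrist_force: [-1.0, 0.2, -0.3]
finger_gap: 0.0
[-1.01761308  0.2119652  -0.30282762] [ 0.00708448 -0.01661669  0.02174734]
rel mm [26.6  0.5 -1.7] spin -0.05 clock 3.2
```

```bash
python3 -m inch '[[[2,0,0,0],[4,0,0,0],[7,0,0,0],[10,0,0,0],[13,0,0,0],[16,0,0,0],[18,0,0,0],[18,0,0,0]]]'; python3 -m inch '[[[1,0,0,0],[2,0,0,0],[3,0,0,0],[4,0,0,0],[4,0,0,0]]]'
```

```text
clock: 4.0
tcp_pos: [0.5762, -0.1269, 0.036]
orientation: [0.51, -0.51, 0.49, -0.49]
wrist_force: [-0.1, 0.4, -0.6]
finger_gap: 0.0002
clock: 4.5
tcp_pos: [0.5763, -0.1306, 0.036]
orientation: [0.51, -0.51, 0.49, -0.49]
wrist_force: [1.2, 0.0, 0.2]
finger_gap: 0.0001
```

```bash
python3 - <<'E'
from h import *
im=env.read_camera('wrist'); st=env.get_state(); print(st['wrist_force'])
cv2.imwrite('pics/w2.png',im)
t=env.read_camera('top');cv2.imwrite('pics/t2.png',cv2.resize(t[165:225,250:380],None,fx=5,fy=5,interpolation=cv2.INTER_CUBIC))
E
```

```text
[ 1.12228433 -0.44052724 -0.08935238]
```

View pics/w2.png

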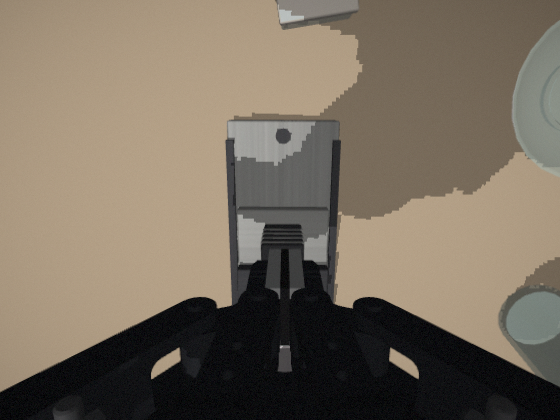

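View pics/t2.png

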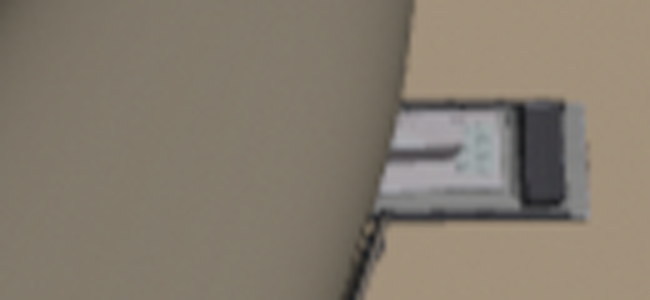

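```bash
python3 - <<'E'
from h import *
np.set_printoptions(precision=4,suppress=True)
a=load('w1.json');b=env.get_state()
print(onplane('wrist',[[285,169.5]],.022,a),onplane('wrist',[[284,207.5]],.022,b))
print('bed end',onplane('wrist',[[285,119.6]],.014,a),onplane('wrist',[[284,120.5]],.014,b))
print('post +y top edge',onplane('wrist',[[285,186]],.054,a), onplane('wrist',[[284,248],[284,225]],.054,b),onplane('wrist',[[284,225]],.023,b))
im=cv2.imread('pics/w2.png');cv2.imwrite('pics/w2c.png',cv2.resize(im[190:330,220:350],None,fx=5,fy=4.2,interpolation=cv2.INTER_CUBIC))
E
```

```text
[[ 0.5743 -0.1132  0.022 ]] [[ 0.575  -0.1137  0.022 ]]
bed end [[ 0.5724 -0.068   0.014 ]] [[ 0.5731 -0.0681  0.014 ]]
post +y top edge [[ 0.5746 -0.122   0.054 ]] [[ 0.5754 -0.1242  0.054 ]
 [ 0.575  -0.1129  0.054 ]] [[ 0.5754 -0.1234  0.023 ]]
```

View pics/w2c.png

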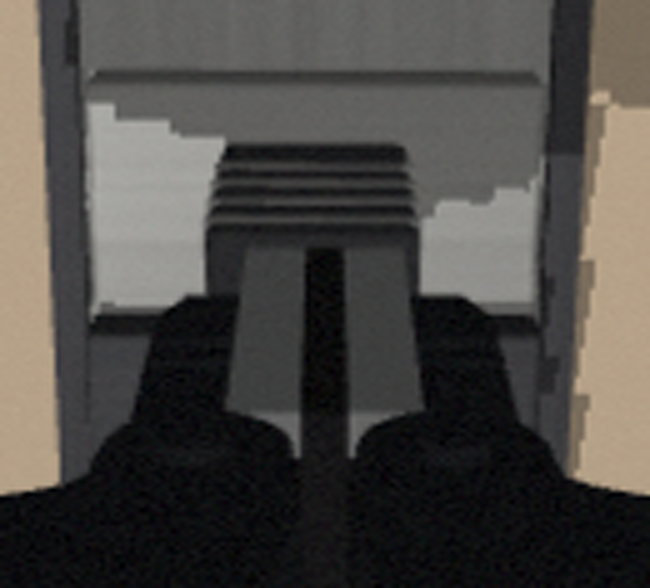

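```bash
python3 - <<'E'
from h import *
m=env.camera_model('scene');st=env.get_state()
im=env.read_camera('scene')
K=np.array([[m['fx'],0,m['cx']],[0,m['fy'],m['cy']],[0,0,1]])
R=np.array(m['R']);p=st['tcp_pos']
for d in(0,.019,.03,.073):
    q=cv2.projectPoints((p+[0,0,d]).reshape(1,3),cv2.Rodrigues(R)[0],np.array(m['t']),K,np.array(m['distortion']))[0];print(d,q.ravel())
cv2.imwrite('pics/s2.png',cv2.resize(im[150:260,180:320],None,fx=5.4,fy=5.4,interpolation=cv2.INTER_CUBIC))
E
```

```text
0 [255.41004544 222.60691291]
0.019 [255.29922753 218.90178785]
0.03 [255.234232   216.72232628]
0.073 [254.97410943 207.95190038]
```

View pics/s2.png

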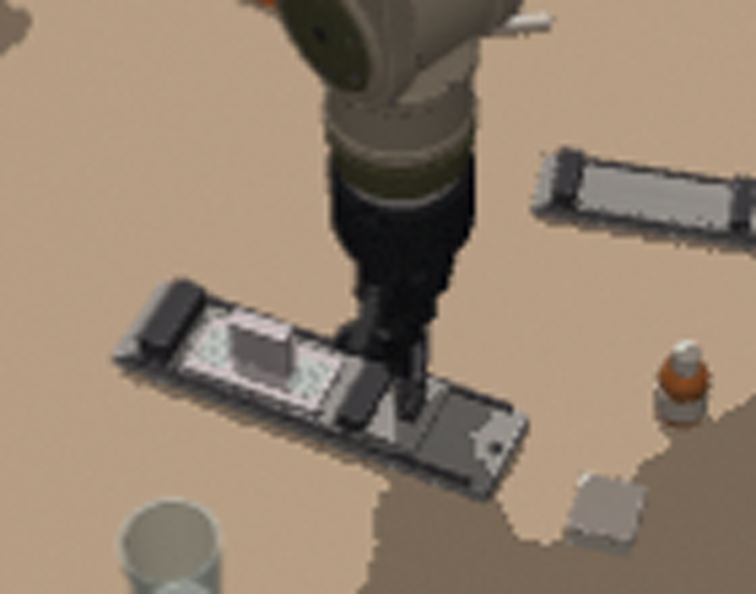

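The jaw has not moved and I felt no force. In the wrist view the fingertips show at row 249, which looks about 30 mm short of the nominal TCP, so they seem to be above the post. I'll back off and check the tip height against plain background.

```bash
python3 -m inch '[[[-16,0,0,0],[-32,0,0,0],[-34,8,0,0],[-34,14,0,0],[-34,14,0,0]]]'; python3 - <<'E'
from h import *
st=env.get_state();im=env.read_camera('scene');w=env.read_camera('wrist');save(st,'w3.json')
m=env.camera_model('scene')
K=np.array([[m['fx'],0,m['cx']],[0,m['fy'],m['cy']],[0,0,1]])
R=np.array(m['R']);p=st['tcp_pos']
for d in(0,.019,.03,.073):
    q=cv2.projectPoints((p+[0,0,d]).reshape(1,3),cv2.Rodrigues(R)[0],np.array(m['t']),K,np.array(m['distortion']))[0].ravel();print(d,(q-[200,150])*6)
cv2.imwrite('pics/s3.png',cv2.resize(im[150:245,200:320],None,fx=6,fy=6,interpolation=cv2.INTER_CUBIC))
cv2.imwrite('pics/w3.png',cv2.resize(w[80:330,150:420],None,fx=2.4,fy=2.4,interpolation=cv2.INTER_CUBIC))
print(st['wrist_force'])
E
```

```text
clock: 5.15
tcp_pos: [0.5739, -0.0959, 0.0206]
orientation: [-0.51, 0.511, -0.49, 0.489]
wrist_force: [1.0, 0.8, -0.4]
finger_gap: 0.0002
0 [395.3965461  474.12128299]
0.019 [395.36335438 452.34977637]
0.03 [395.34439904 439.5428258 ]
0.073 [395.27237618 388.00342722]
[ 1.00573279  0.83419062 -0.36351213]
```

View pics/s3.png

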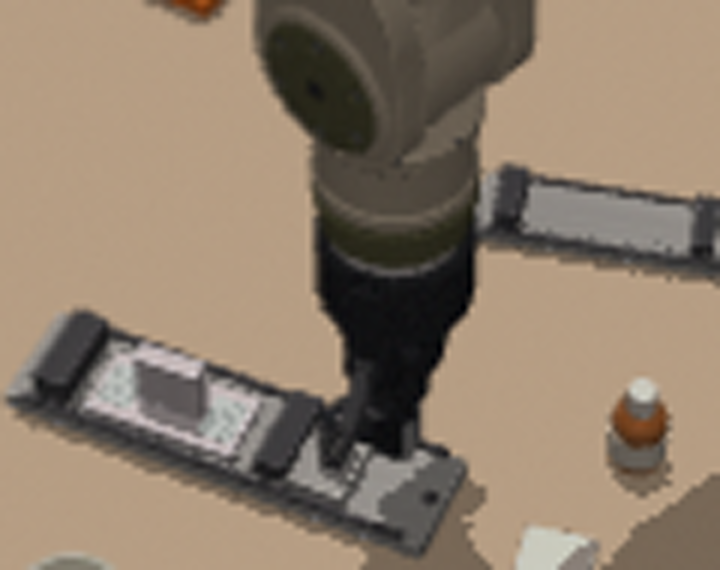

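View pics/w3.png

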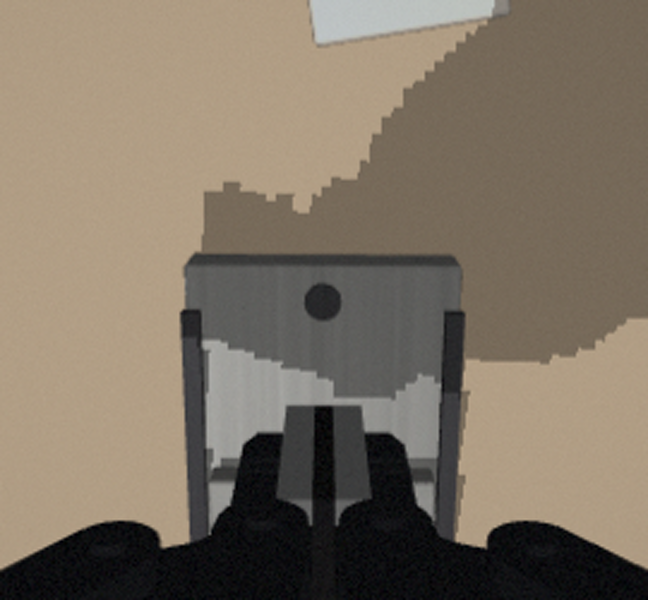

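Both views put the real fingertips about 22–30 mm behind the nominal TCP. In the scene crop they end at (405,457), where the TCP projects to (395,474). I'll lower a little at a time and watch the force.

```bash
python3 -m inch '[[[0,3,0,0],[0,6,0,0],[0,6,0,0]]]'; python3 -m inch '[[[0,3,0,0],[0,6,0,0],[0,6,0,0]]]';python3 -m inch '[[[0,2,0,0],[0,4,0,0],[0,4,0,0]]]'; python3 - <<'E'
from h import *
st=env.get_state();w=env.read_camera('wrist');save(st,'w4.json')
cv2.imwrite('pics/w4.png',cv2.resize(w[80:330,150:420],None,fx=2.4,fy=2.4,interpolation=cv2.INTER_CUBIC))
im=env.read_camera('scene')
cv2.imwrite('pics/s4.png',cv2.resize(im[190:245,230:300],None,fx=10,fy=10,interpolation=cv2.INTER_CUBIC))
E
```

```text
clock: 5.55
tcp_pos: [0.5746, -0.0968, 0.0155]
orientation: [-0.51, 0.51, -0.49, 0.49]
wrist_force: [0.1, -0.3, -0.8]
finger_gap: -0.0004
clock: 5.85
tcp_pos: [0.5745, -0.0965, 0.0095]
orientation: [-0.51, 0.51, -0.49, 0.49]
wrist_force: [0.7, -0.9, -0.1]
finger_gap: -0.0001
clock: 6.15
tcp_pos: [0.5747, -0.0965, 0.0057]
orientation: [-0.51, 0.51, -0.49, 0.49]
wrist_force: [0.1, 0.5, -0.2]
finger_gap: 0.0002
```

View pics/w4.png

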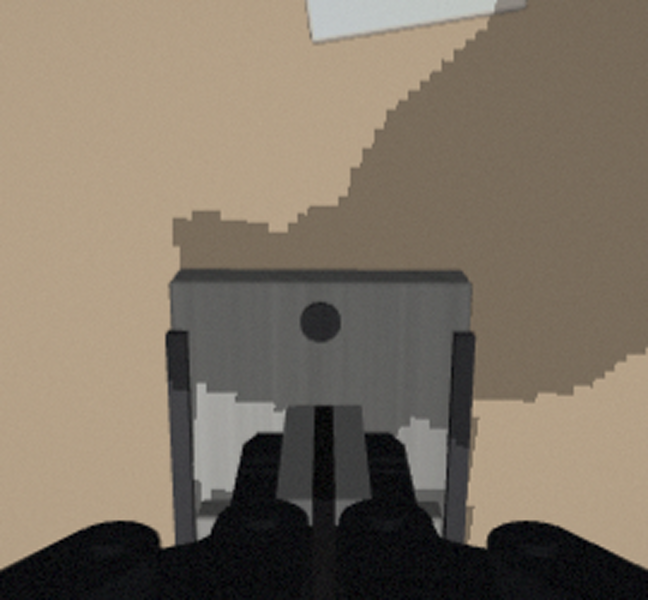

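View pics/s4.png

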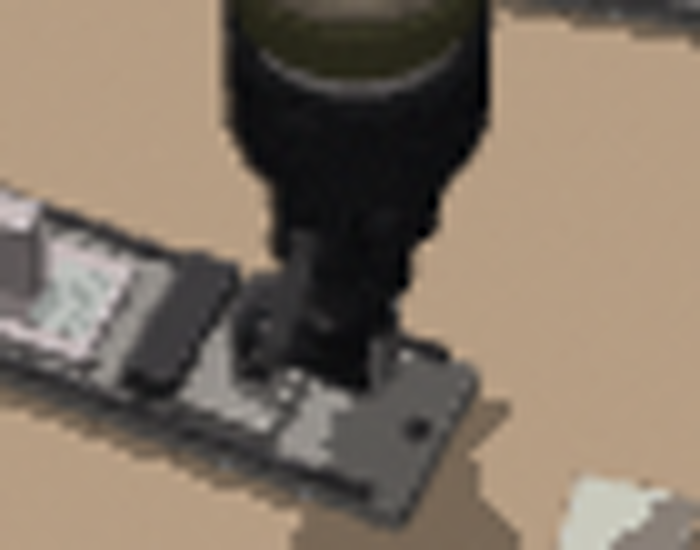

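Still no contact at TCP z = 0.0057, which is below the bed top, so the tip offset is confirmed. Now I'll push towards the fixed jaw.

```bash
python3 -m inch '[[[4,0,0,0],[8,0,0,0],[12,0,0,0],[14,0,0,0],[16,0,0,0],[18,0,0,0],[20,0,0,0]]]'; python3 -m inch '[[[2,0,0,0],[4,0,0,0],[6,0,0,0],[8,0,0,0],[8,0,0,0]]]'
```

```text
clock: 6.95
tcp_pos: [0.5757, -0.1165, 0.006]
orientation: [0.51, -0.51, 0.49, -0.49]
wrist_force: [-0.6, 0.9, 0.8]
finger_gap: -0.0002
clock: 7.45
tcp_pos: [0.576, -0.1249, 0.006]
orientation: [-0.51, 0.51, -0.49, 0.49]
wrist_force: [-1.3, 0.1, 0.4]
finger_gap: 0.0003
```

```bash
python3 - <<'E'
from h import *
w=env.read_camera('wrist');print(env.get_state()['wrist_force'])
cv2.imwrite('pics/w5.png',cv2.resize(w[80:330,150:420],None,fx=2.4,fy=2.4,interpolation=cv2.INTER_CUBIC))
im=env.read_camera('scene')
cv2.imwrite('pics/s5.png',cv2.resize(im[190:245,200:290],None,fx=8,fy=8,interpolation=cv2.INTER_CUBIC))
E
```

```text
[-0.80030653 -0.16198973  0.12183354]
```

View pics/s5.png

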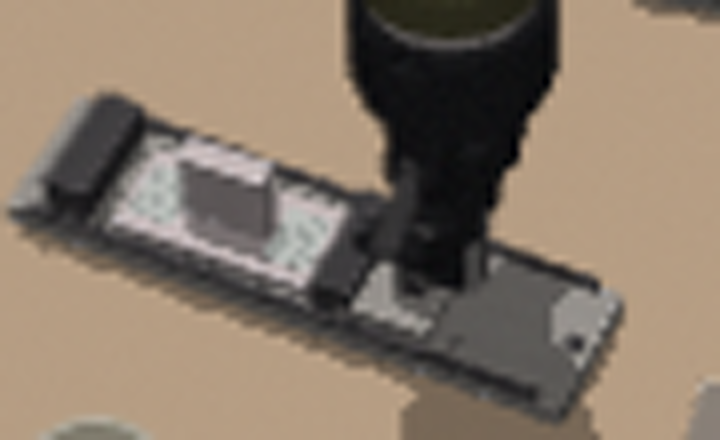

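View pics/w5.png

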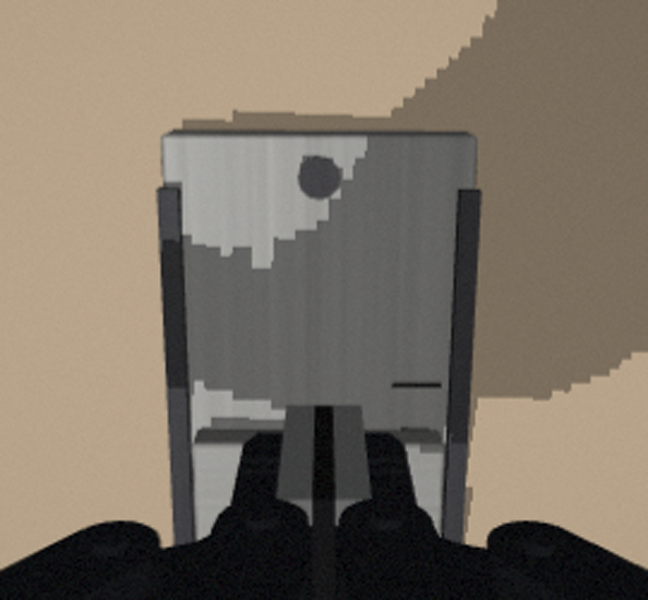

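The jaw is moving with the push and has reached the carrier. A small gap remains at the fixed jaw, at (95,205) in the scene crop. I'll continue in small steps.

```bash
python3 -m inch '[[[1,0,0,0],[2,0,0,0],[3,0,0,0],[4,0,0,0],[5,0,0,0],[6,0,0,0],[6,0,0,0]]]'; python3 -m inch '[[[1,0,0,0],[2,0,0,0],[2,0,0,0]]]';
```

```text
clock: 8.25
tcp_pos: [0.5762, -0.1307, 0.006]
orientation: [-0.51, 0.51, -0.49, 0.49]
wrist_force: [-0.7, 1.8, -1.2]
finger_gap: 0.0
clock: 8.55
tcp_pos: [0.5763, -0.1327, 0.006]
orientation: [-0.51, 0.51, -0.49, 0.49]
wrist_force: [-0.1, 2.2, -0.1]
finger_gap: 0.0002
```

```bash
python3 -m inch '[[[1,0,0,0],[2,0,0,0],[2,0,0,0]]]'; python3 -m inch '[[[1,0,0,0],[1,0,0,0]]]';
```

```text
clock: 8.85
tcp_pos: [0.5764, -0.1347, 0.006]
orientation: [-0.51, 0.51, -0.49, 0.49]
wrist_force: [-0.2, 1.6, -0.5]
finger_gap: -0.0001
clock: 9.05
tcp_pos: [0.5764, -0.1357, 0.006]
orientation: [-0.51, 0.51, -0.49, 0.49]
wrist_force: [-0.2, 1.1, -0.6]
finger_gap: -0.0
```

```bash
python3 -m inch '[[[1,0,0,0],[1,0,0,0]]]'; python3 -m inch '[[[0.5,0,0,0],[0.5,0,0,0]]]'; python3 - <<'E'
from h import *
im=env.read_camera('scene');print(env.get_state()['wrist_force'])
cv2.imwrite('pics/s6.png',cv2.resize(im[190:245,195:285],None,fx=8,fy=8,interpolation=cv2.INTER_CUBIC))
im=env.read_camera('top')
cv2.imwrite('pics/t6.png',cv2.resize(im[170:225,290:380],None,fx=8,fy=8,interpolation=cv2.INTER_CUBIC))
E
```

```text
clock: 9.25
tcp_pos: [0.5765, -0.1366, 0.006]
orientation: [-0.51, 0.51, -0.49, 0.49]
wrist_force: [-0.2, 1.3, -0.3]
finger_gap: -0.0001
clock: 9.45
tcp_pos: [0.5765, -0.1369, 0.006]
orientation: [0.51, -0.51, 0.49, -0.49]
wrist_force: [-0.3, 1.7, -0.1]
finger_gap: -0.0001
[-1.51415846  1.6911074  -1.09776159]
```

View pics/s6.png

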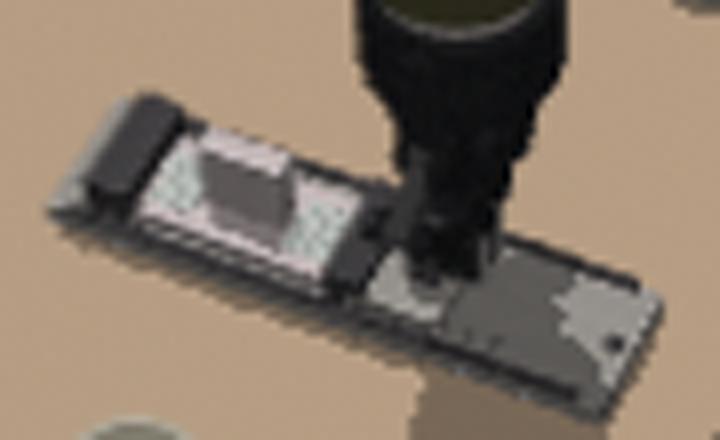

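View pics/t6.png

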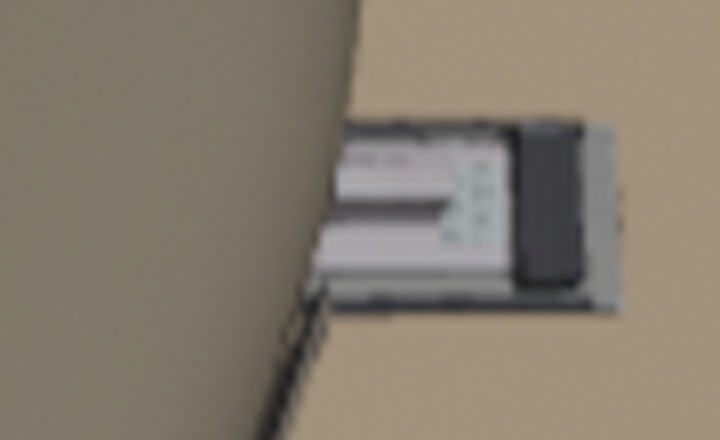

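The carrier is almost against the fixed jaw, and the sliding force is about 1.5 N. I'll keep going until the force rises.

```bash
python3 -m inch '[[[0.5,0,0,0],[0.5,0,0,0]]]'; python3 -m inch '[[[0.5,0,0,0],[0.5,0,0,0]]]';
```

```text
clock: 9.75
tcp_pos: [0.5765, -0.1369, 0.006]
orientation: [0.51, -0.51, 0.49, -0.489]
wrist_force: [-0.3, 4.6, -0.2]
finger_gap: -0.0001
clock: 9.95
tcp_pos: [0.5764, -0.1369, 0.006]
orientation: [0.511, -0.51, 0.49, -0.489]
wrist_force: [-0.2, 6.3, -0.4]
finger_gap: 0.0002
```

```bash
python3 -m inch '[[[0.5,0,0,0],[0.5,0,0,0]]]'; 
```

```text
clock: 10.15
tcp_pos: [0.5764, -0.1369, 0.006]
orientation: [0.511, -0.51, 0.49, -0.489]
wrist_force: [0.2, 7.4, 1.0]
finger_gap: 0.0
```

```bash
python3 -m inch '[[[0.5,0,0,0],[0.5,0,0,0],[0.5,0,0,0]]]'; python3 -m inch '[[[-2,0,0,0],[-6,0,0,0],[-12,0,0,0],[-12,-30,0,0],[-12,-70,0,0],[-12,-100,0,0],[-12,-100,0,0],[-12,-100,0,0]]]' 60; python3 - <<'E'
from h import *
im=env.read_camera('scene');st=env.get_state();w=env.read_camera('wrist');save(st,'w7.json')
cv2.imwrite('pics/s7.png',cv2.resize(im[190:245,195:285],None,fx=8,fy=8,interpolation=cv2.INTER_CUBIC))
cv2.imwrite('pics/w7.png',w)
E
```

```text
clock: 10.45
tcp_pos: [0.5764, -0.1369, 0.006]
orientation: [0.511, -0.509, 0.49, -0.488]
wrist_force: [0.8, 9.0, 2.9]
finger_gap: 0.0004
clock: 11.25
tcp_pos: [0.5767, -0.1274, 0.1068]
orientation: [0.51, -0.51, 0.489, -0.491]
wrist_force: [-0.4, 0.6, -0.5]
finger_gap: 0.0603
```

View pics/s7.png

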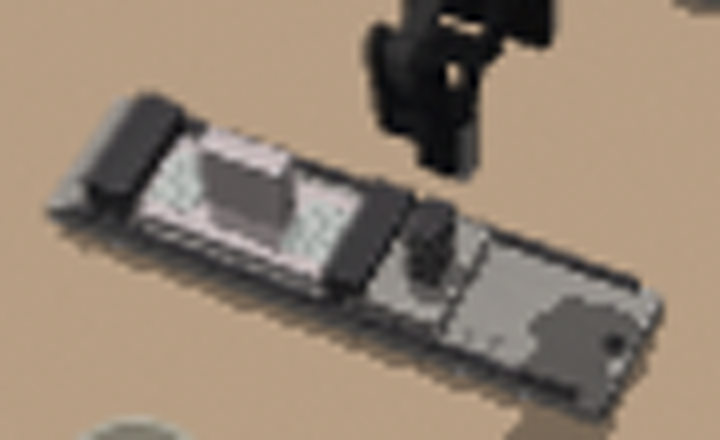

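View pics/w7.png

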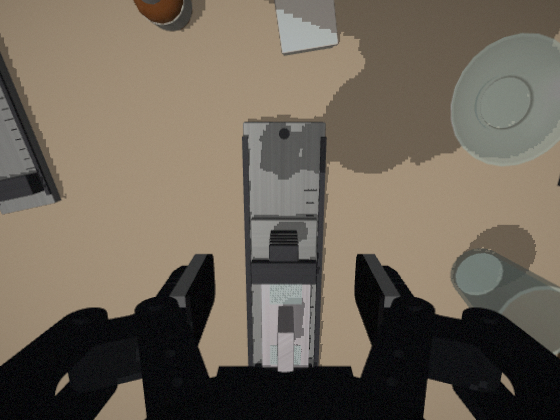

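```bash
python3 - <<'E'
from h import *
np.set_printoptions(precision=4,suppress=True)
st=load('w7.json')
im=cv2.imread('pics/w7.png');cv2.imwrite('pics/w7c.png',cv2.resize(im[210:380,230:340],None,fx=4.5,fy=3.5,interpolation=cv2.INTER_CUBIC))
f=lambda L,z:onplane('wrist',L,z,st)
print('jaw face top',f([[251,283],[316,283]],.030))
print('rib top end',f([[278,332],[294,332],[287,372]],.056))
print('bed sides',f([[249,360],[319,360]],.014))
to([.5795,-.2315,.10],2.3,st)
E
```

```text
jaw face top [[ 0.5522 -0.1892  0.03  ]
 [ 0.6022 -0.1872  0.03  ]]
rib top end [[ 0.5743 -0.2133  0.056 ]
 [ 0.5857 -0.2129  0.056 ]
 [ 0.5822 -0.2471  0.056 ]]
bed sides [[ 0.5503 -0.2721  0.014 ]
 [ 0.6114 -0.2696  0.014 ]]
rel mm [104.5   5.6  -0.5] spin 0.01 clock 11.3
```

View pics/w7c.png

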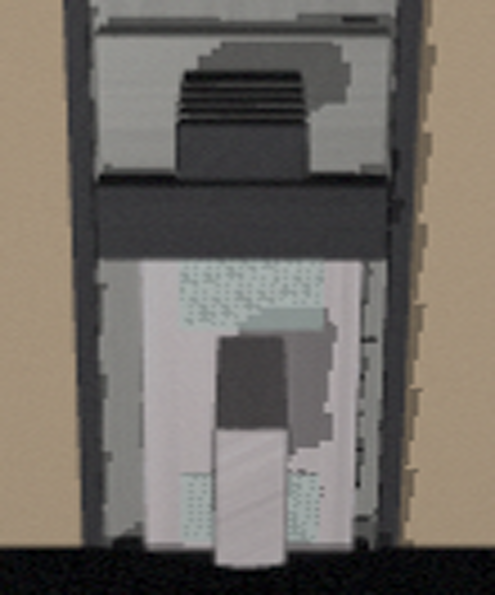

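```bash
python3 - <<'E'
from h import *
np.set_printoptions(precision=4,suppress=True)
st=load('w7.json');print(st['tcp_pos'])
c,d=ray('scene',[[195+470/8,190+180/8],[195+425/8,190+175/8],[195+475/8,190+128/8]])
for yy in(-.1164,-.1384): print(yy,(c+d*((yy-c[1])/d[:,1])[:,None]))
for xx in(.607,.615): print(xx,(c+d*((xx-c[0])/d[:,0])[:,None]))
E
```

```text
[ 0.5758 -0.127   0.1055]
-0.1164 [[ 0.6105 -0.1164  0.1354]
 [ 0.6427 -0.1164  0.1761]
 [ 0.6056 -0.1164  0.1598]]
-0.1384 [[ 0.5702 -0.1384  0.0753]
 [ 0.6041 -0.1384  0.1181]
 [ 0.565  -0.1384  0.101 ]]
0.607 [[ 0.607  -0.1183  0.1301]
 [ 0.607  -0.1368  0.1224]
 [ 0.607  -0.1156  0.1619]]
0.615 [[ 0.615  -0.114   0.1421]
 [ 0.615  -0.1322  0.1345]
 [ 0.615  -0.1113  0.1735]]
```

```bash
python3 - <<'E'
import cv2
im=cv2.imread('pics/w7.png');cv2.imwrite('pics/w7d.png',cv2.resize(im[230:420,130:440],None,fx=2.5,fy=2.5,interpolation=cv2.INTER_CUBIC)*2)
E
```

```text
(no output)
```

View pics/w7d.png

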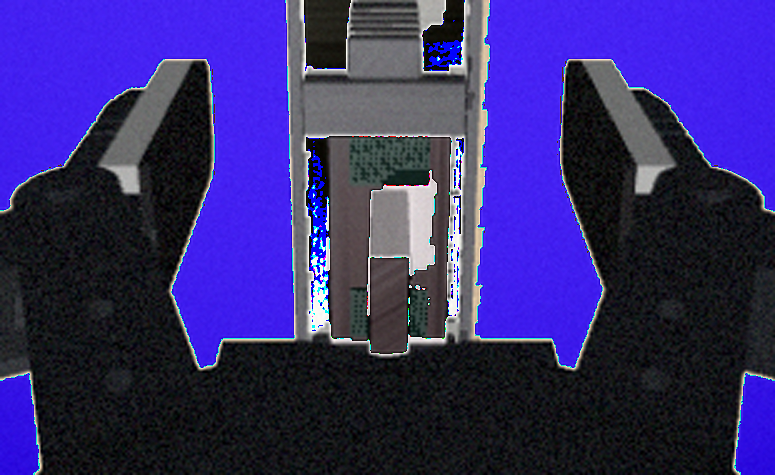

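The wrist crop shows the jaw bar touching the carrier's end, after a 9 N push. The rib's near top edge is at row 333, which puts the rib centre at about (0.5805, -0.2305). It is snug, so I go and grasp the rib.

```bash
python3 - <<'E'
from h import *
to([.5805,-.2305,.06],2.3)
print(env.get_state()['joint_pos'])
E
```

```text
rel mm [103.9  44.7   1.2] spin 0.02 clock 11.35
[-3.53093358e-01  3.87284019e-01 -9.43618657e-02  1.09113727e+00
 -1.92141955e-04  1.17727738e+00]
```

```bash
python3 -m inch '[[[40,0,1,0],[80,10,1,0],[104,30,1,0],[104,45,1,0],[104,45,1,0],[104,45,1,0]]]' 50; python3 -m inch '[[[0,20,0,0],[0,35,0,0],[0,45,0,0],[0,50,0,0],[0,54,0,0],[0,54,0,0]]]'; python3 - <<'E'
from h import *
im=env.read_camera('scene');to([.5805,-.2305,.006],2.3)
w=env.read_camera('wrist')
cv2.imwrite('pics/s8.png',cv2.resize(im[180:240,190:280],None,fx=8,fy=8,interpolation=cv2.INTER_CUBIC))
cv2.imwrite('pics/w8.png',w)
E
```

```text
clock: 11.95
tcp_pos: [0.5801, -0.2301, 0.0596]
orientation: [-0.51, 0.51, -0.491, 0.489]
wrist_force: [1.1, -0.0, 0.9]
finger_gap: 0.0498
clock: 12.55
tcp_pos: [0.5815, -0.2307, 0.0071]
orientation: [0.51, -0.51, 0.49, -0.49]
wrist_force: [0.1, -0.2, -0.0]
finger_gap: 0.0502
rel mm [-0.5  1.4 -1.1] spin 0.04 clock 12.6
```

View pics/s8.png

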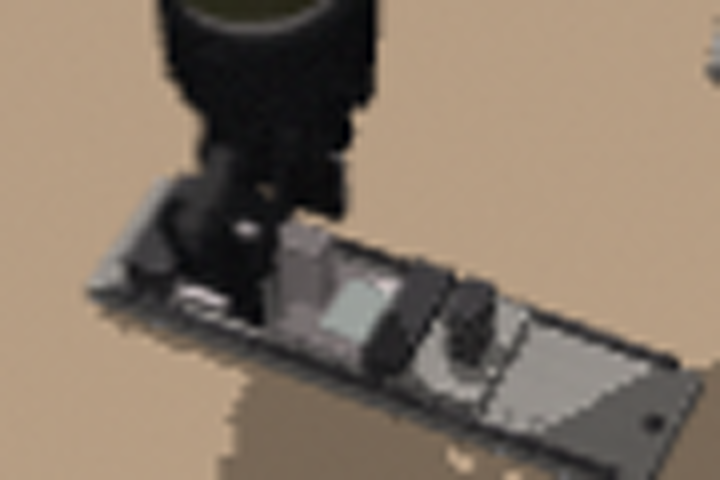

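View pics/w8.png

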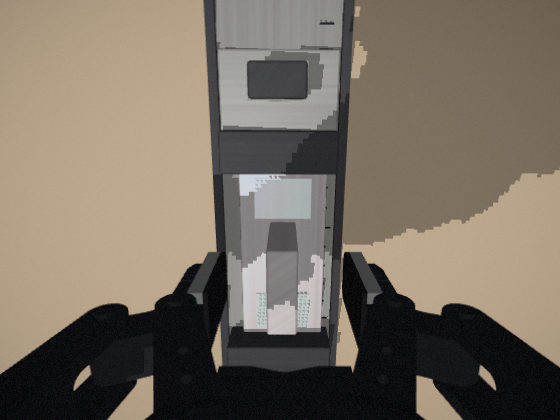

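The rib is centred between the fingers: the fingertips are at columns 223 and 343, the rib at column 283. I'll check the alignment along the rib, then close.

```bash
python3 - <<'E'
from h import *
st=env.get_state()
print(onplane('wrist',[[283,250],[282,333]],.056,st).round(4),st['tcp_pos'].round(4))
E
python3 -m inch '[[[0,1,0,0],[0,1,0,0],[0,1,0,0],[0,1,0,0],[0,1,0,0],[0,1,0,0]]]' 5 25
```

```text
[[ 0.58   -0.213   0.056 ]
 [ 0.581  -0.2485  0.056 ]] [ 0.5818 -0.231   0.0076]
clock: 13.25
tcp_pos: [0.5813, -0.231, 0.0063]
orientation: [-0.51, 0.51, -0.49, 0.49]
wrist_force: [-1.3, 0.3, 2.4]
finger_gap: 0.0112
```

```bash
python3 -m inch '[[[0,-3,0,0],[0,-10,0,0],[0,-25,0,0],[0,-50,0,0],[0,-80,0,0],[0,-120,0,0],[0,-160,0,0],[0,-160,0,0]]]'; python3 - <<'E'
from h import *
to([.475,.20,.20],101.2)
cv2.imwrite('pics/w9.png',env.read_camera('wrist'))
im=env.read_camera('scene')
cv2.imwrite('pics/s9.png',cv2.resize(im[150:240,190:290],None,fx=6,fy=6,interpolation=cv2.INTER_CUBIC))
E
```

```text
clock: 14.05
tcp_pos: [0.5847, -0.2324, 0.1733]
orientation: [0.511, -0.509, 0.486, -0.493]
wrist_force: [0.5, -0.8, -1.3]
finger_gap: 0.0114
rel mm [-436.4  -30.   -91.6] spin -98.85 clock 14.05
```

View pics/s9.png

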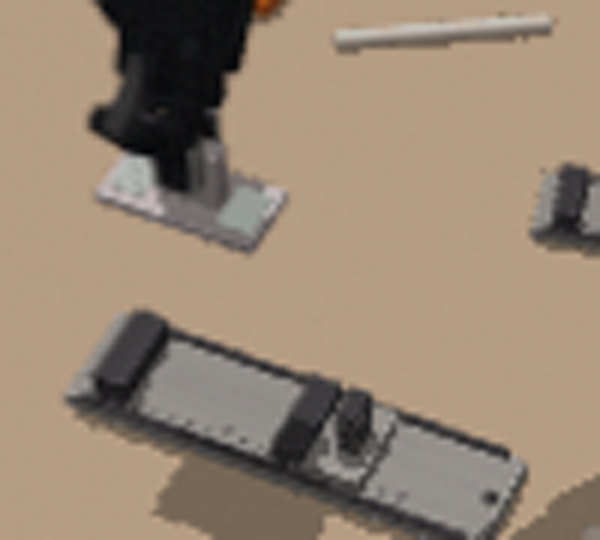

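View pics/w9.png

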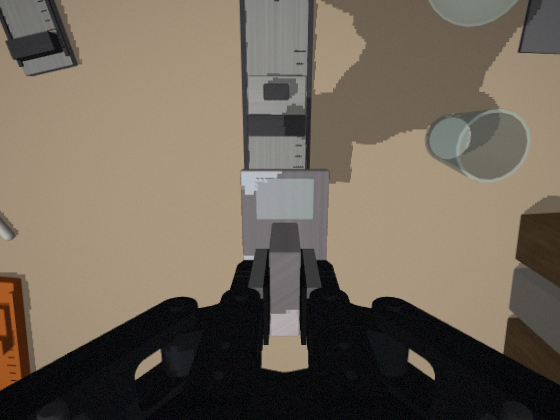

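The carrier is held level by its rib and the gauge is left closed. I move to a viewing pose just above the stage's uphill side.

```bash
python3 - <<'E'
from h import *
to([.585,.2355,.20],101.2)
E
```

```text
rel mm [-466.1  -32.9   21.9] spin -98.86 clock 14.15
```

```bash
python3 -m inch '[[[-40,-33,2,-8],[-80,-33,4,-16],[-120,-33,6,-24],[-160,-33,8,-32],[-200,-33,10,-40],[-240,-33,12,-48],[-280,-33,14,-56],[-320,-33,16,-64],[-350,-33,18,-72],[-380,-33,20,-80]]]'; python3 - <<'E'
from h import *
to([.585,.2355,.20],101.2)
E
```

```text
clock: 15.15
tcp_pos: [0.5845, 0.1512, 0.197]
orientation: [-0.706, 0.706, -0.046, 0.044]
wrist_force: [0.1, 0.3, -1.2]
finger_gap: 0.0111
rel mm [-10.2  -3.   83.7] spin -18.5 clock 15.15
```

```bash
python3 -m inch '[[[-5,-2,40,-8],[-10,-3,75,-15],[-10,-3,84,-18.5],[-10,-3,84,-18.5],[-10,-3,84,-18.5],[-10,-3,84,-18.5]]]'; python3 - <<'E'
from h import *
st=env.get_state();save(st,'w10.json')
cv2.imwrite('pics/w10.png',env.read_camera('wrist'))
to([.585,.2355,.20],101.2)
E
```

```text
clock: 15.75
tcp_pos: [0.5868, 0.2331, 0.2012]
orientation: [-0.704, 0.704, 0.065, -0.066]
wrist_force: [0.2, -1.0, -1.5]
finger_gap: 0.0113
rel mm [-1.5  1.5  2.8] spin -0.5 clock 15.8
```

View pics/w10.png

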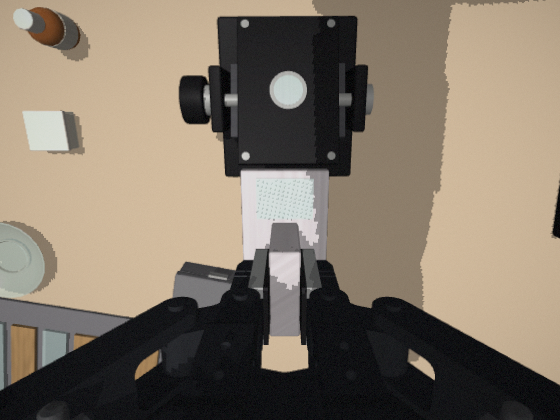

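The stage is square in the wrist view: window at (288,90), screws at (244,23), (331,23), (331,156) and (246,156). I'll triangulate using all three cameras.

```bash
python3 - <<'E'
from h import *
np.set_printoptions(precision=4,suppress=True)
st=load('w10.json');w=cv2.imread('pics/w10.png',0).astype(float);t=cv2.imread('pics/top0.png',0).astype(float);s=cv2.imread('pics/scene0.png',0).astype(float)
def cen(im,p,r,fr=.5):
    x,y=int(round(p[0])),int(round(p[1]));a=im[y-r:y+r+1,x-r:x+r+1];b=np.median(np.r_[a[0],a[-1],a[:,0],a[:,-1]])
    m=np.clip(a-b-fr*(a.max()-b)*.4,0,None);Y,X=np.mgrid[y-r:y+r+1,x-r:x+r+1];return [(m*X).sum()/m.sum(),(m*Y).sum()/m.sum()]
W=[(331,23),(244,23),(246,156),(331,156),(288,90)]  # lowx-highy.. 
Tc=lambda p:[110+p[0]/6.5-.42,175+p[1]/6.5-.42]
Sc=lambda p:[190+p[0]/3.6-.36,195+p[1]/3.6-.36]
# image right = tool z = stage +y ; image up = downslope
T=[(172,404),(352,374),(305,103),(123,132),(238,254)]
S=[(711,123),(632,110),(620,186),(700,202),(666,152)]
P=[]
for i in range(5):
    pw=cen(w,W[i],7 if i<4 else 24);pt=cen(t,Tc(T[i]),2 if i<4 else 9);ps=cen(s,Sc(S[i]),2 if i<4 else 6) if i==4 else Sc(S[i])
    L=[]
    for n,p in(('wrist',pw),('top',pt),('scene',ps)):
        c,d=ray(n,[p],st);L.append((c,d[0]))
    x2,e2=tri(L[:2]);x3,e3=tri(L);P.append(x2)
    print(np.round(pw,1),x2,np.round(e2,4),'|',x3,np.round(e3,4))
P=np.array(P)
u=((P[2]+P[3])-(P[0]+P[1]))/2;v=((P[0]+P[3])-(P[1]+P[2]))/2
print(np.linalg.norm(u),np.linalg.norm(v),np.degrees(np.arcsin(u[2]/np.linalg.norm(u))),np.degrees(np.arctan2(u[1],u[0])),np.degrees(np.arctan2(-v[0],v[1])),P[:4].mean(0))
# wrist only: edges direction
for z,pr in((.0815,((331,23),(244,23))),(.105,((331,156),(246,156)))):
    a=onplane('wrist',pr,z,st);d=a[0]-a[1];print('v dir',np.linalg.norm(d),np.degrees(np.arctan2(-d[0],d[1])))
E
```

```text
[330.6  22.8] [0.4538 0.243  0.0788] [0.0012 0.0012] | [0.4537 0.2434 0.0794] [0.0007 0.0017 0.001 ]
[244.3  22.6] [0.466  0.1796 0.0786] [0.0013 0.0013] | [0.4661 0.1799 0.0757] [0.0016 0.0013 0.0006]
[245.2 155.6] [0.5608 0.1981 0.1019] [0.0011 0.0011] | [0.5607 0.1983 0.102 ] [0.001  0.0012 0.0004]
[330.9 155.3] [0.5486 0.2626 0.0976] [0.0011 0.0011] | [0.5478 0.2612 0.1027] [0.0014 0.001  0.0004]
[287.7  89.7] [0.5069 0.2208 0.0886] [0.001 0.001] | [0.5067 0.2203 0.0913] [0.0011 0.0011 0.0003]
0.09895221778506809 0.06513268444593338 12.282351696455303 11.37713138911628 10.74721253977477 [0.5073 0.2209 0.0892]
v dir 0.064604909399027 10.692068168534846
v dir 0.06412630598185451 10.693919028139371
```

```bash
python3 - <<'E'
from h import *
to([.5015,.2195,.115],101.0)
E
```

```text
rel mm [-86.5  86.6   2.6] spin -0.3 clock 15.8
```

```bash
python3 -m inch '[[[-30,0,1,0],[-65,10,2,0],[-86,30,2.6,0],[-86.5,55,2.6,-0.3],[-86.5,75,2.6,-0.3],[-86.5,86,2.6,-0.3],[-86.5,86.5,2.6,-0.3],[-86.5,86.5,2.6,-0.3],[-86.5,86.5,2.6,-0.3]]]' - 20; python3 - <<'E'
from h import *
to([.5015,.2195,.115],101.0)
st=env.get_state();save(st,'w11.json');print(st['wrist_force'],st['ft_torque'])
cv2.imwrite('pics/w11.png',env.read_camera('wrist'))
im=env.read_camera('scene')
cv2.imwrite('pics/s11.png',cv2.resize(im[190:285,330:420],None,fx=6,fy=6,interpolation=cv2.INTER_CUBIC))
E
```

```text
clock: 16.7
tcp_pos: [0.5028, 0.2205, 0.1167]
orientation: [0.704, -0.704, -0.069, 0.068]
wrist_force: [0.3, 0.9, -1.3]
finger_gap: 0.0116
rel mm [-1.5  1.7 -0.7] spin 0.09 clock 16.7
[ 0.34288458  0.86598087 -1.25569731] [ 0.0377692  -0.03551668  0.06910462]
```

View pics/s11.png

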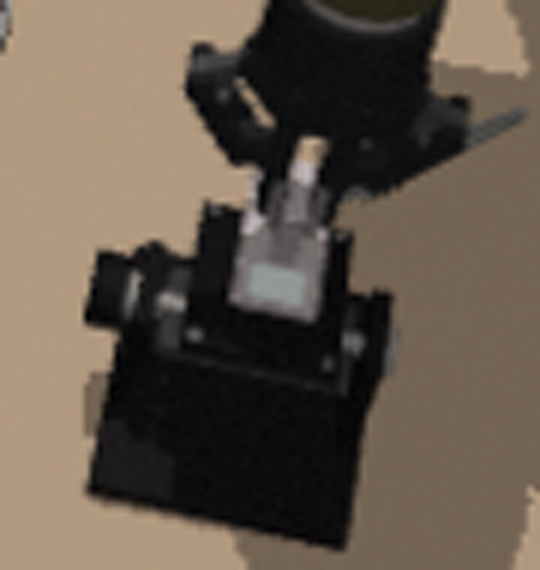

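View pics/w11.png

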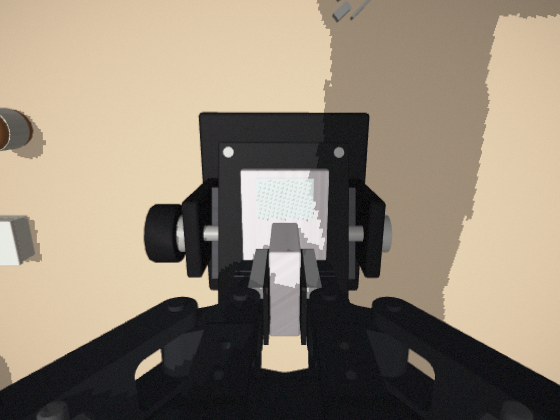

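The carrier is centred sideways over the plate (columns 241–329 against 219–349). I descend to first contact.

```bash
python3 -m inch '[[[-1,6,0,0],[-1,12,0,0],[-1,17,0,0],[-1,17,0,0],[-1,17,0,0]]]'; python3 -m inch '[[[0,2,0,0],[0,4,0,0],[0,4,0,0]]]';python3 -m inch '[[[0,2,0,0],[0,4,0,0],[0,4,0,0]]]'; python3 -c "
from h import *
s=env.get_state();print(s['wrist_force'],s['ft_torque'])"
```

```text
clock: 17.3
tcp_pos: [0.5005, 0.2202, 0.0982]
orientation: [-0.704, 0.704, 0.068, -0.069]
wrist_force: [0.1, -0.2, -0.8]
finger_gap: 0.0114
clock: 17.6
tcp_pos: [0.5014, 0.2205, 0.0949]
orientation: [0.704, -0.704, -0.069, 0.068]
wrist_force: [0.5, -0.6, 0.9]
finger_gap: 0.0114
clock: 17.9
tcp_pos: [0.5021, 0.2206, 0.0913]
orientation: [0.704, -0.704, -0.07, 0.067]
wrist_force: [1.7, 0.6, 4.6]
finger_gap: 0.0113
[1.73905267 0.60383038 4.60126981] [ 0.10673489 -0.65570372 -0.02961909]
```

```bash
python3 -m inch '[[[0,2,0,0],[0,4,0,0],[0,4,0,0]]]';python3 -m inch '[[[0,2,0,0],[0,4,0,0],[0,4,0,0],[0,4,0,0]]]'; python3 - <<'E'
from h import *
s=env.get_state();print(s['wrist_force'],s['ft_torque']);save(s,'w12.json')
cv2.imwrite('pics/w12.png',env.read_camera('wrist'))
im=env.read_camera('scene')
cv2.imwrite('pics/s12.png',cv2.resize(im[190:285,330:420],None,fx=6,fy=6,interpolation=cv2.INTER_CUBIC))
E
```

```text
clock: 18.2
tcp_pos: [0.5017, 0.2204, 0.0875]
orientation: [0.704, -0.704, -0.069, 0.068]
wrist_force: [0.6, -0.2, 8.4]
finger_gap: 0.0114
clock: 18.6
tcp_pos: [0.5008, 0.2202, 0.0835]
orientation: [-0.704, 0.704, 0.069, -0.068]
wrist_force: [-2.7, -1.3, 8.3]
finger_gap: 0.0114
[-2.73869039 -1.30716708  8.31566725] [-0.17004002  0.04699765 -0.01621521]
```

View pics/s12.png

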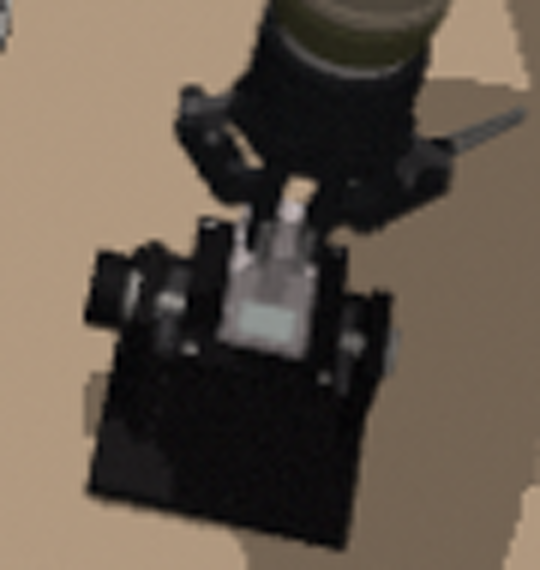

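View pics/w12.png

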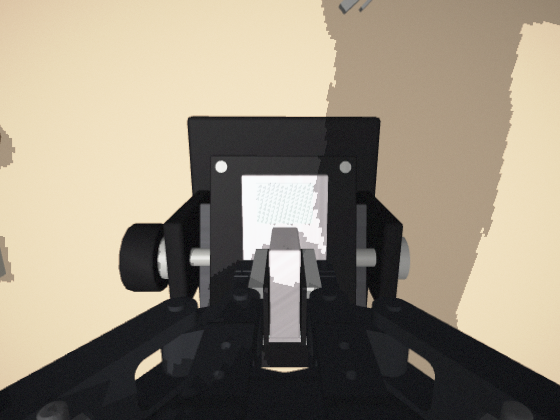

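The moment has collapsed from -0.66 to about 0.05 N m and the force lies along the face normal, so the carrier has pivoted flat. I'll measure the sink from the plate screws across the wrist views.

```bash
cat > sink.py <<'E'
from h import *
np.set_printoptions(precision=4,suppress=True)
def cen(im,p,r):
    x,y=int(p[0]),int(p[1]);a=im[y-r:y+r+1,x-r:x+r+1];b=np.percentile(a,30)
    m=np.clip(a-b-.3*(a.max()-b),0,None);Y,X=np.mgrid[y-r:y+r+1,x-r:x+r+1];return [(m*X).sum()/m.sum(),(m*Y).sum()/m.sum()]
def cr(k,p,r=7): return cen(cv2.imread(f'pics/w{k}.png',0).astype(float),p,r)
n=np.array([-.2375,-.0462,.9703])
def sink(k,pl,prr):
    st={q:load(f'w{q}.json') for q in(10,11)};st[k]=load(f'w{k}.json')
    for name,a,b,c in(('hy',(331,23),(339,152),prr),('ly',(244,23),(228,152),pl)):
        L=[]
        for q,p in((10,a),(11,b)):
            o,d=ray('wrist',[cr(q,p)],st[q]);L.append((o,d[0]))
        x,e=tri(L)
        o,d=ray('wrist',[cr(k,c)],st[k]);d=d[0]/np.linalg.norm(d[0])
        # closest s: point x - s n to ray
        P=np.eye(3)-np.outer(d,d);A=P@n;B=P@(x-o);s=A@B/(A@A)
        print(name,x,np.round(e,4),'sink',round(s*1000,2),'resid',round(np.linalg.norm(B-s*A)*1000,2))
E
python3 -c "
from sink import *
sink(12,(221,167),(345,167))
s=env.get_state();print(s['tcp_pos'])"
```

```text
hy [0.4539 0.2438 0.0818] [0. 0.] sink 9.53 resid 0.17
ly [0.4659 0.1811 0.0826] [0. 0.] sink 9.44 resid 0.19
[0.5008 0.2202 0.0835]
```

```bash
python3 - <<'E'
import cv2,numpy as np
for k in(11,12):
    im=cv2.imread(f'pics/w{k}.png')
    cv2.imwrite(f'pics/w{k}c.png',cv2.resize(im[140:350,190:380],None,fx=3.8,fy=2.8,interpolation=cv2.INTER_CUBIC))
E
```

View pics/w11c.png

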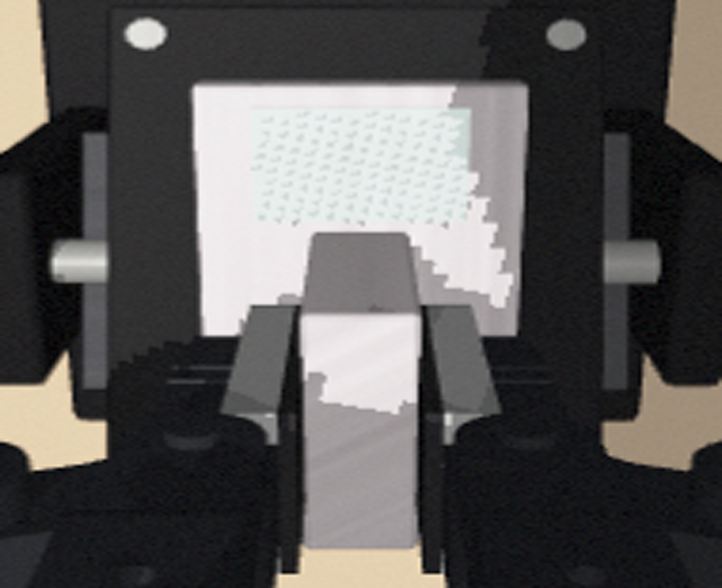

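View pics/w12c.png

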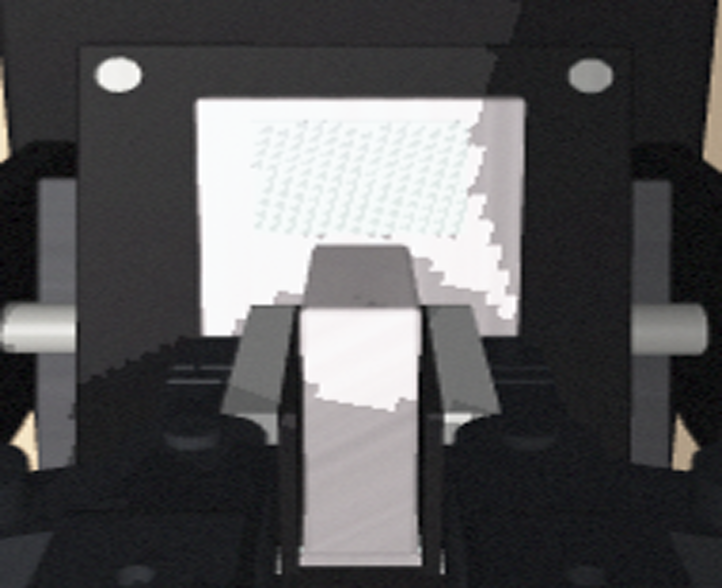

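```bash
cat > pose.py <<'E'
from h import *
from scipy.optimize import least_squares
m=env.camera_model('wrist');M=np.array(m['mount']);Ri=M[:3,:3].T
K=np.array([[m['fx'],0,m['cx']],[0,m['fy'],m['cy']],[0,0,1]])
# carrier pts (x along tool x, y along tool z, z up)
PT=np.array([[-42,-20,6],[-42,20,6],[-18,-6,6],[-18,6,6],[-18,-6,42],[-18,6,42],[18,-6,42],[18,6,42]])/1000.
def proj(v):
    th,x0,y0,u,ya=v
    X=PT[:,0]*np.cos(th)-PT[:,2]*np.sin(th)+x0; Z=PT[:,0]*np.sin(th)+PT[:,2]*np.cos(th)+u
    T=np.c_[X,-Z,PT[:,1]+y0+ya*X]
    c=(T-M[:3,3])@M[:3,:3]
    return cv2.projectPoints(c.reshape(-1,1,3),np.zeros(3),np.zeros(3),K,np.array(m['distortion']))[0].reshape(-1,2)
def fit(px):
    r=least_squares(lambda v:(proj(v)-px).ravel(),[0,0,0,.008,0],x_scale=[.1,.01,.01,.01,.1],loss='soft_l1')
    th,x0,y0,u,ya=r.x
    print('tilt deg %.2f (+ = tool+x end up) x0 %.2f y0 %.2f underside above TCP %.2f yaw %.2f'%(np.degrees(th),x0*1e3,y0*1e3,u*1e3,np.degrees(ya)),'res',np.round((proj(r.x)-px)[:,1],1))
    return r.x
E
python3 - <<'E'
from pose import *
c=lambda L:np.array([[190+a/3.8-.37,140+b/2.8-.32] for a,b in L])
fit(c([(193,84),(528,84),(312,234),(407,234),(302,312),(420,312),(303,548),(418,548)]))
fit(c([(196,98),(525,98),(313,246),(407,246),(302,308),(420,308),(300,563),(421,563)]))
E
```

```text
tilt deg 0.61 (+ = tool+x end up) x0 1.12 y0 0.94 underside above TCP 7.05 yaw -0.01 res [ 1.2  1.2 -1.7 -1.7 -0.1 -0.1  0.2  0.2]
tilt deg 5.88 (+ = tool+x end up) x0 3.54 y0 0.95 underside above TCP 10.85 yaw -0.02 res [ 0.8  0.8 -0.5 -0.5 -0.  -0.  -0.1 -0.1]
```

A pose fit of the carrier in hand gives only about 5.5° of tilt. So it is still on its uphill edge, and the grip resists the pivoting. I'll ease the pressure, then relax the grip a little so it can settle flat between the pads, and grip it again.

```bash
python3 -m inch '[[[0,-2,0,0],[0,-4,0,0],[0,-4,0,0]]]'; python3 -m inch '[[[0,0,0,0],[0,0,0,0]]]' 11.8;  python3 -m inch '[[[0,0,0,0],[0,0,0,0]]]' 12.4; python3 - <<'E'
from h import *
s=env.get_state();print(s['wrist_force'],s['ft_torque']);save(s,'w13.json')
cv2.imwrite('pics/w13.png',env.read_camera('wrist'))
im=cv2.imread('pics/w13.png');cv2.imwrite(f'pics/w13c.png',cv2.resize(im[140:350,190:380],None,fx=3.8,fy=2.8,interpolation=cv2.INTER_CUBIC))
E
```

```text
clock: 19.0
tcp_pos: [0.5, 0.2201, 0.087]
orientation: [-0.704, 0.704, 0.068, -0.069]
wrist_force: [-1.9, -0.7, 4.0]
finger_gap: 0.0114
clock: 19.2
tcp_pos: [0.499, 0.2198, 0.0862]
orientation: [-0.704, 0.704, 0.067, -0.07]
wrist_force: [-3.4, -1.2, 4.2]
finger_gap: 0.0117
clock: 19.4
tcp_pos: [0.5008, 0.2203, 0.0861]
orientation: [0.704, -0.704, -0.068, 0.069]
wrist_force: [0.7, 0.4, -0.0]
finger_gap: 0.0126
[ 0.65208776  0.42758079 -0.00718691] [0.05968696 0.00246892 0.00809768]
```

View pics/w13c.png

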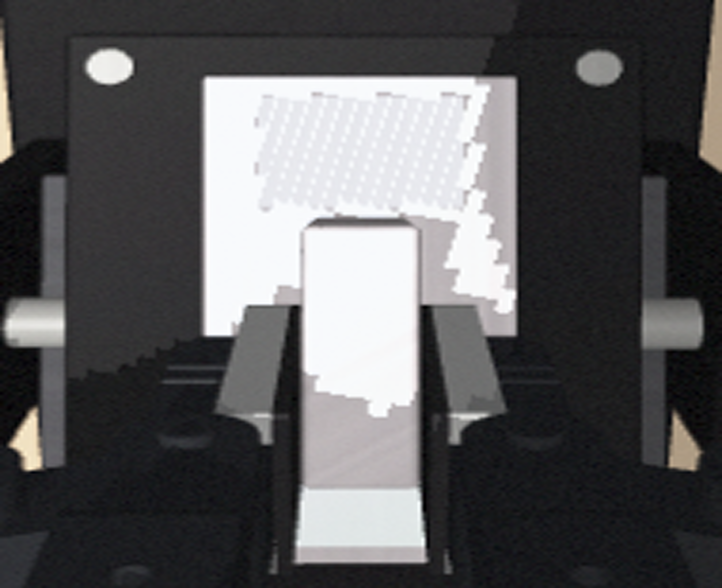

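The carrier now lies flat: its sides are parallel to the plate edges, and its downhill edge and uphill end are both visible. I'll measure its position relative to the window and screws.

```bash
cat > place.py <<'E'
from sink import *
FC=np.array([.507,.2205,.0938]);t=np.radians(14.2);ps=np.radians(10.9)
ex=np.array([np.cos(t)*np.cos(ps),np.cos(t)*np.sin(ps),np.sin(t)]);ey=np.array([-np.sin(ps),np.cos(ps),0]);en=np.cross(ex,ey)
def onface(px,off,st):
    c,d=ray('wrist',px,st);k=((FC+off*en-c)@en)/(d@en);p=c+d*k[:,None]-FC
    return np.c_[p@ex,p@ey]*1000
E
python3 - <<'E'
from place import *
st=load('w13.json')
c=lambda L:[[190+a/3.8-.37,140+b/2.8-.32] for a,b in L]
print('screws',onface([cr(13,(219,164)),cr(13,(347,164))],0,st))
print('downhill edge corners',onface(c([(204,76),(517,76)]),.006,st))
print('sides lower',onface(c([(204,335),(517,335)]),.006,st))
print('uphill edge top',onface(c([(360,547),(360,563)]),.006,st))
print('rib top front/rear',onface(c([(302,227),(418,227),(302,487),(418,487)]),.042,st))
st=load('w10.json');print('w10 scr,win',onface([cr(10,(331,23)),cr(10,(244,23)),cr(10,(246,156)),cr(10,(331,156)),cr(10,(288,90),22)],0,st))
E
```

```text
screws [[-49.2173 -31.1096]
 [-49.2824  32.9454]]
downhill edge corners [[-47.0824 -18.0416]
 [-47.2319  21.5636]]
sides lower [[ -2.4213 -18.0134]
 [ -2.5576  21.8631]]
uphill edge top [[34.4373  1.993 ]
 [37.2314  2.0033]]
rib top front/rear [[-23.6149  -4.078 ]
 [-23.6564   7.5497]
 [ 11.9926  -3.98  ]
 [ 11.9551   7.7122]]
w10 scr,win [[-49.2352  32.921 ]
 [-49.5301 -31.0556]
 [ 48.6075 -31.1841]
 [ 48.572   33.299 ]
 [ -0.3708   0.9855]]
```

The carrier is flat (length reads 84.4 mm, yaw within about 0.2°), but it lies about 5 mm downhill of the window and 0.8 mm to the +y side. I'll grip it at this angle, lift it just clear along the normal, move it uphill and press.

```bash
python3 -m inch '[[[0,0,0,0],[0,0,0,0],[0,0,0,0],[0,0,0,0]]]' 5 30; python3 -m inch '[[[-0.5,-2,0,0],[-1,-4,0,0],[-1,-4,0,0],[-1,-4,0,0]]]';  python3 - <<'E'
from h import *
s=env.get_state();print(s['wrist_force'],s['ft_torque'],s['tcp_pos']);save(s,'w14.json')
cv2.imwrite('pics/w14.png',env.read_camera('wrist'))
im=cv2.imread('pics/w14.png');cv2.imwrite(f'pics/w14c.png',cv2.resize(im[140:350,190:380],None,fx=3.8,fy=2.8,interpolation=cv2.INTER_CUBIC))
E
```

```text
clock: 19.85
tcp_pos: [0.5007, 0.2203, 0.0864]
orientation: [0.704, -0.704, -0.068, 0.069]
wrist_force: [-0.6, 0.1, -0.4]
finger_gap: 0.0114
clock: 20.25
tcp_pos: [0.4999, 0.2201, 0.0907]
orientation: [0.704, -0.704, -0.069, 0.068]
wrist_force: [-0.4, 0.2, -0.5]
finger_gap: 0.0112
[-0.42780698  0.15210321 -0.51443711] [-0.00807285 -0.00960061  0.03848948] [0.49994999 0.22014914 0.09071319]
```

View pics/w14c.png

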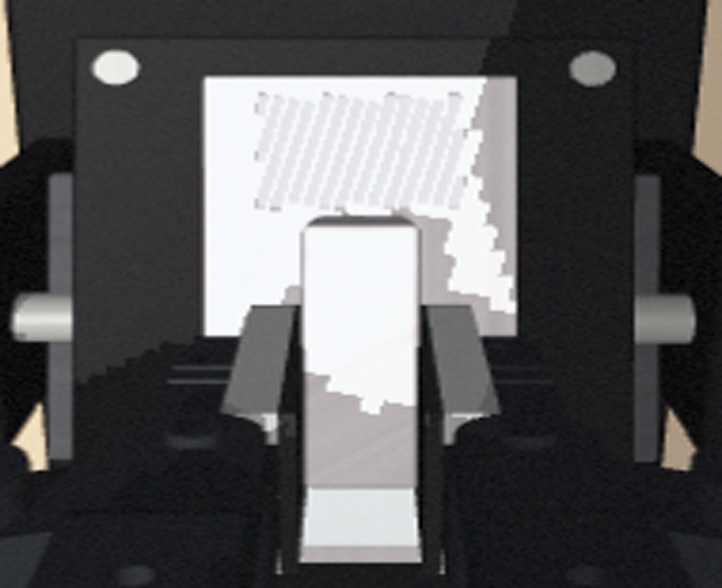

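The carrier lifted with its tilt kept. Shift uphill by 5 mm, then press along the normal.

```bash
python3 -m inch '[[[2.5,-0.6,-0.4,0],[4.8,-1.2,-0.8,0],[4.8,-1.2,-0.8,0],[4.8,-1.2,-0.8,0]]]'; python3 -m inch '[[[0.5,1.9,0,0],[0.9,3.5,0,0],[0.9,3.5,0,0],[0.9,3.5,0,0]]]';  python3 - <<'E'
from place import *
st=env.get_state();print(st['wrist_force'],st['ft_torque'],st['tcp_pos']);save(st,'w15.json')
cv2.imwrite('pics/w15.png',env.read_camera('wrist'))
im=cv2.imread('pics/w15.png');cv2.imwrite(f'pics/w15c.png',cv2.resize(im[140:350,190:380],None,fx=3.8,fy=2.8,interpolation=cv2.INTER_CUBIC))
E
```

```text
clock: 20.7
tcp_pos: [0.5048, 0.2202, 0.0917]
orientation: [0.704, -0.704, -0.068, 0.068]
wrist_force: [-0.5, -0.2, -1.2]
finger_gap: 0.0114
clock: 21.1
tcp_pos: [0.5055, 0.2204, 0.0881]
orientation: [0.704, -0.704, -0.068, 0.069]
wrist_force: [-0.4, -0.2, -0.7]
finger_gap: 0.0114
[-0.3651 -0.1596 -0.6846] [-0.0023  0.0513  0.0375] [0.5055 0.2204 0.0881]
```

View pics/w15c.png

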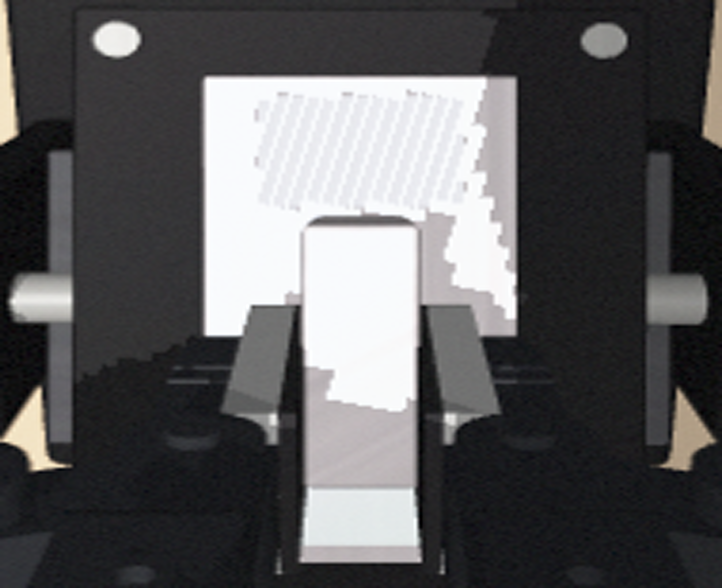

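```bash
python3 -m inch '[[[0.2,1,0,0],[0.5,2,0,0],[0.5,2,0,0]]]';python3 -m inch '[[[0.2,1,0,0],[0.5,2,0,0],[0.5,2,0,0]]]'; python3 - <<'E'
from place import *
st=env.get_state();print(st['wrist_force'],st['ft_torque'],st['tcp_pos']);save(st,'w16.json')
cv2.imwrite('pics/w16.png',env.read_camera('wrist'))
im=cv2.imread('pics/w16.png');cv2.imwrite(f'pics/w16c.png',cv2.resize(im[140:350,190:380],None,fx=3.8,fy=2.8,interpolation=cv2.INTER_CUBIC))
E
```

```text
clock: 21.45
tcp_pos: [0.5062, 0.2206, 0.0864]
orientation: [0.704, -0.704, -0.069, 0.068]
wrist_force: [-0.5, -0.3, 0.6]
finger_gap: 0.0114
clock: 21.75
tcp_pos: [0.5067, 0.2207, 0.0844]
orientation: [0.704, -0.704, -0.069, 0.068]
wrist_force: [-1.2, 0.4, 2.5]
finger_gap: 0.0111
[-1.2186  0.3634  2.5495] [-0.0491  0.1935 -0.0074] [0.5067 0.2207 0.0844]
```

View pics/w16c.png

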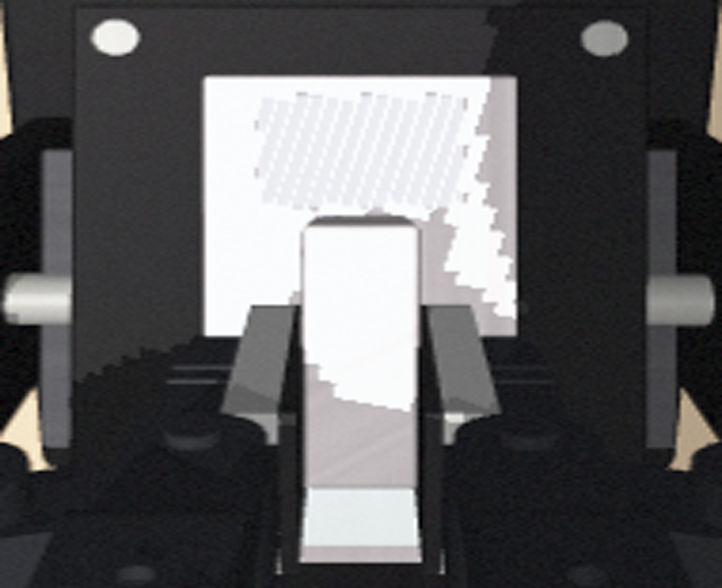

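```bash
python3 - <<'E'
from place import *
st=load('w16.json')
sink(16,(220,153),(349,153))
c=lambda L:[[190+a/3.8-.37,140+b/2.8-.32] for a,b in L]
for s in(.002,.003):
    print('screws',onface([cr(16,(220,153)),cr(16,(349,153))],-s,st).round(2).tolist())
    print('downhill',onface(c([(204,76),(517,76)]),.006-s,st).round(2).tolist(),'uphill',onface(c([(360,563)]),.006-s,st).round(2).tolist())
    print('rib',onface(c([(302,227),(418,227),(302,487),(418,487)]),.042-s,st).round(2).tolist())
E
```

```text
hy [0.4539 0.2438 0.0818] [0. 0.] sink 3.31 resid 0.04
ly [0.4659 0.1811 0.0826] [0. 0.] sink 3.45 resid 0.01
screws [[-49.02, -30.86], [-49.04, 32.72]]
downhill [[-41.72, -18.64], [-41.87, 20.71]] uphill [[42.08, 1.28]]
rib [[-18.44, -4.76], [-18.48, 6.78], [16.89, -4.66], [16.85, 6.94]]
screws [[-49.14, -31.05], [-49.16, 32.9]]
downhill [[-41.8, -18.75], [-41.95, 20.83]] uphill [[42.49, 1.28]]
rib [[-18.37, -4.8], [-18.42, 6.82], [17.22, -4.7], [17.18, 6.99]]
```

Relative to the window the carrier centre is within about 0.6 mm in x and 0.1 mm in y. I check the bias of the sink estimate on the not-yet-touching view (w15), then press on.

```bash
python3 - <<'E'
from place import *
sink(15,(220,154),(349,154));sink(13,(219,164),(347,164));sink(14,(220,164),(346,164))
E
python3 -m inch '[[[0.25,1,0,0],[0.5,2,0,0],[0.6,2.4,0,0],[0.6,2.4,0,0],[0.6,2.4,0,0]]]'; python3 - <<'E'
from place import *
st=env.get_state();print(st['wrist_force'],st['ft_torque'],st['tcp_pos']);save(st,'w17.json')
cv2.imwrite('pics/w17.png',env.read_camera('wrist'))
im=cv2.imread('pics/w17.png');cv2.imwrite(f'pics/w17c.png',cv2.resize(im[140:350,190:380],None,fx=3.8,fy=2.8,interpolation=cv2.INTER_CUBIC))
sink(17,(220,154),(349,154))
E
```

```text
hy [0.4539 0.2438 0.0818] [0. 0.] sink -0.27 resid 0.05
ly [0.4659 0.1811 0.0826] [0. 0.] sink 0.07 resid 0.01
hy [0.4539 0.2438 0.0818] [0. 0.] sink -0.19 resid 0.06
ly [0.4659 0.1811 0.0826] [0. 0.] sink -0.02 resid 0.05
hy [0.4539 0.2438 0.0818] [0. 0.] sink -0.23 resid 0.02
ly [0.4659 0.1811 0.0826] [0. 0.] sink -0.06 resid 0.04
clock: 22.3
tcp_pos: [0.5073, 0.2208, 0.0821]
orientation: [0.704, -0.704, -0.069, 0.068]
wrist_force: [-1.8, 0.1, 4.9]
finger_gap: 0.0113
[-1.7702  0.0901  4.9473] [-0.0851  0.3001 -0.0052] [0.5073 0.2208 0.0821]
hy [0.4539 0.2438 0.0818] [0. 0.] sink 5.82 resid 0.09
ly [0.4659 0.1811 0.0826] [0. 0.] sink 6.0 resid 0.06
```

View pics/w17c.png

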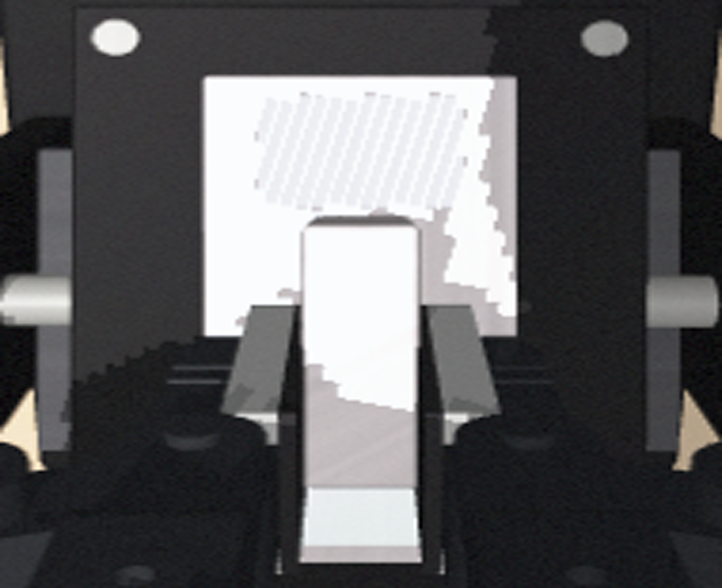

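The sink reads about 5.9 mm by camera and TCP travel and about 4.9 mm by force. I'll back off 0.6 mm to sit between the two, and verify the tilt and centring.

```bash
python3 -m inch '[[[-0.15,-0.6,0,0],[-0.15,-0.6,0,0],[-0.15,-0.6,0,0],[-0.15,-0.6,0,0],[-0.15,-0.6,0,0]]]'; python3 - <<'E'
from place import *
from pose import fit
st=env.get_state();print(st['wrist_force'],st['ft_torque'],st['tcp_pos'],st['finger_gap']);save(st,'w18.json')
cv2.imwrite('pics/w18.png',env.read_camera('wrist'))
sink(18,(220,154),(349,154))
im=cv2.imread('pics/w18.png');cv2.imwrite(f'pics/w18c.png',cv2.resize(im[140:350,190:380],None,fx=3.8,fy=2.8,interpolation=cv2.INTER_CUBIC))
c=lambda L:np.array([[190+a/3.8-.37,140+b/2.8-.32] for a,b in L])
import pose
pose.PT=np.array([[-42,-20,6],[-42,20,6],[42,-5,6],[42,5,6],[-18,-6,42],[-18,6,42],[18,-6,42],[18,6,42]])/1000.
fit(c([(204,76),(517,76),(325,563),(400,563),(302,227),(418,227),(303,487),(418,487)]))
s=.0052
print('downhill',onface(c([(204,76),(517,76)]),.006-s,st).round(2).tolist(),'uphill',onface(c([(360,563)]),.006-s,st).round(2).tolist())
im=env.read_camera('scene')
cv2.imwrite('pics/s18.png',cv2.resize(im[190:285,330:420],None,fx=6,fy=6,interpolation=cv2.INTER_CUBIC))
E
```

```text
clock: 22.85
tcp_pos: [0.5072, 0.2208, 0.0826]
orientation: [0.704, -0.704, -0.069, 0.068]
wrist_force: [-1.0, 0.1, 5.7]
finger_gap: 0.0112
[-0.9613  0.0651  5.6748] [-0.0947  0.1758  0.026 ] [0.5072 0.2208 0.0826] 0.011230933362805135
hy [0.4539 0.2438 0.0818] [0. 0.] sink 5.45 resid 0.11
ly [0.4659 0.1811 0.0826] [0. 0.] sink 5.59 resid 0.1
tilt deg 15.33 (+ = tool+x end up) x0 1.50 y0 1.02 underside above TCP 5.90 yaw 0.17 res [ 0.5  0.5 -0.4 -0.4 -0.5 -0.5  0.5  0.4]
downhill [[-41.75, -18.78], [-41.9, 20.87]] uphill [[42.69, 1.28]]
```

View pics/w18c.png

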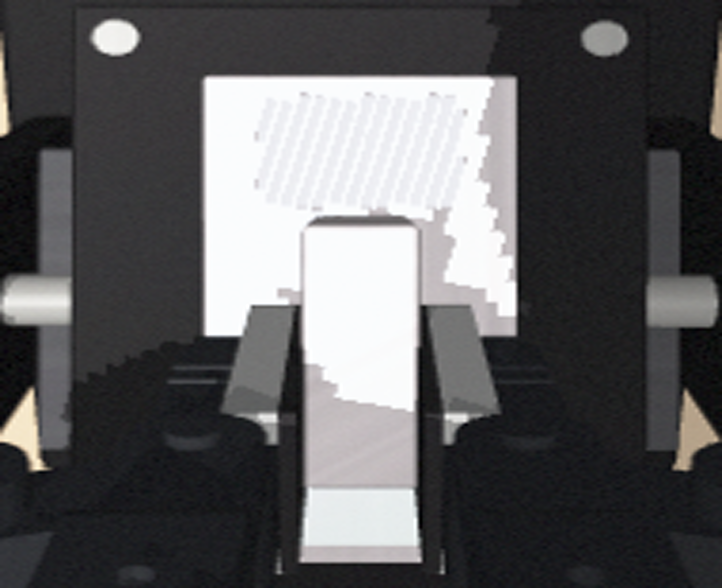

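View pics/s18.png

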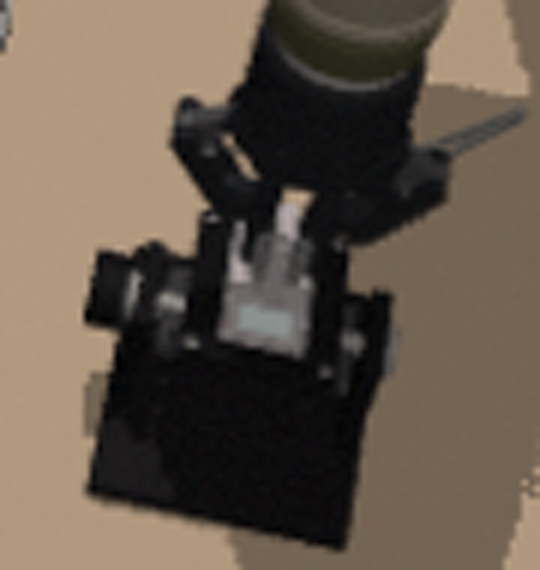

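Camera and force now agree at about 5.5 mm. I ease off a further 0.4 mm and hold.

```bash
python3 -m inch '[[[-0.1,-0.4,0,0],[-0.1,-0.4,0,0],[-0.1,-0.4,0,0],[-0.1,-0.4,0,0],[-0.1,-0.4,0,0],[-0.1,-0.4,0,0],[-0.1,-0.4,0,0],[-0.1,-0.4,0,0]]]'; python3 - <<'E'
from place import *
st=env.get_state();print(st['wrist_force'],st['ft_torque'],st['tcp_pos'],st['finger_gap']);save(st,'w19.json')
cv2.imwrite('pics/w19.png',env.read_camera('wrist'))
sink(19,(220,154),(349,154))
cv2.imwrite('pics/t19.png',env.read_camera('top'))
E
```

```text
clock: 23.75
tcp_pos: [0.507, 0.2207, 0.0829]
orientation: [0.704, -0.704, -0.069, 0.068]
wrist_force: [-0.3, -0.1, 4.8]
finger_gap: 0.0112
[-0.346  -0.0998  4.8191] [-0.0334  0.0174 -0.012 ] [0.507  0.2207 0.0829] 0.011244218022165558
hy [0.4539 0.2438 0.0818] [0. 0.] sink 4.9 resid 0.04
ly [0.4659 0.1811 0.0826] [0. 0.] sink 5.07 resid 0.03
```

View pics/t19.png

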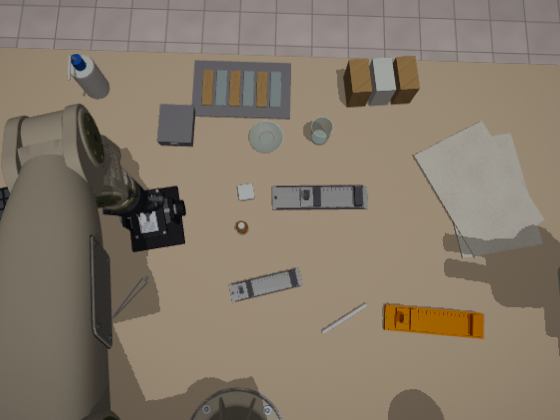

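The sink is 5.0 mm by camera, the push is steady, and the bystanders look unmoved. I hand in.

```bash
python3 -c "
from workcell import env
print(env.hand_in())"
```

```text
the job is handed in; nothing more can be done
None
```

I closed the larger silver gauge's loose jaw until the carrier was nipped between both jaws, with the push rising to about 9 N. I then laid the carrier on the sloped stage face by its rib and handed in at about 24 s, still gripping and pressing.

**Last checks**
- **Sink:** the wrist camera reads 4.9–5.1 mm. Force (4.8 N on the sensor, about 5.5 N after allowing for the carrier's weight) gives roughly 4.6 mm, given the spring figures are only approximate.
- **Centring:** within about 0.6–0.8 mm of the window along the slope and 0.1 mm across it, with its length up the slope to about 0.2°. I measured this just before the final 0.4 mm ease-off.
- **Flushness:** the fitted tilt is 15.3° against my estimate of 14.2° for the face, which is within fit error. The wrist moment is near zero, so the load is central and not on one edge.
- **Other objects:** they look unmoved in the last top view.

**What failed or disagreed**
- **Finger length:** the real fingertips sit about 25 mm behind the stated TCP, so my first push passed over the post without touching it. I re-measured and lowered the fingers.
- **First press:** the carrier stayed on its uphill edge, tilted only about 5.5°, and the plate sank to about 9.5 mm for a moment. I eased off and relaxed the grip for about 0.4 s so it could settle flat. It came to rest about 5 mm downhill, so I gripped it again, moved it up to the window and pressed.

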